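# Load the juice stall's sanitiser and set its timer

## Robot

A 6-joint arm with a two-finger parallel gripper is mounted at the origin on the work surface. World frame = base frame: x ahead of the robot, y to its left, z up, the work surface at z = 0. Lengths are in m, angles in rad, forces in N, time in s.
With the tool pointing down it reaches from about 0.35 to 0.775 m from the base axis. Payload 7.3 kg.
Tool frame: the origin (TCP) lies on the front face of the gripper's body, between the roots of the fingers; the fingertips stand 66 mm ahead of it and the grasp point (between the pads) lies 47 mm ahead of it; z points along the fingers, y is the direction in which the jaws open and shut (so a half turn about z gives the same grasp; the last joint's range is limited). The gripper opens to 92 mm and grips with 3 to 60 N. Pads are 19 mm wide; open, the fingers measure 130 mm over their backs; the gripper's body (75 mm by 190 mm) begins 47 mm behind the grasp point.
Start: joints at [-1.283, 0.342, 1.524, -0, 1.275, -0.146], TCP at [0.221, -0.476, 0.292] pointing down, gripper open.
Joint ranges: [-2.53, 2.53], [-0.77, 2.02], [0.04, 2.7], [-1, 4.14], [0.28, 2.66], [-3.11, 3.11]. Speed limits (rad/s): [2.57, 2.57, 3.14, 3.14, 3.14, 3.14].

## Interface

Orientations are given as [roll, pitch, yaw] about the fixed x, y, z axes, in that order (R = Rz(yaw) Ry(pitch) Rx(roll)).
In Python, from cell import observe, read_camera, hand_in, search_frame, tip_of gives the robot as it stands. The module is installed in compiled form; this text tells all that it offers.
- The arm moves only by the tool apply_moves, never from a script. Its argument "motion" is a list of rows, each an object with "offset": the shift along the tool's x, y, z in mm, a list of three; "rotation": the turn, a rotation vector about the tool's x, y, z in rad, a list of three. In form: [{"offset": [x, y, z], "rotation": [rx, ry, rz]}, ...]. A call has 1 to 12 rows; each row shifts and turns the pose as measured when the row begins, along the tool's axes as they then stand; what a row does not reach is not made up. A row lasts 1/12 s, in which the tool goes at most 41.7 mm and 7.16 degrees, less where a joint would pass 70% of its speed; a pose out of reach is approached as far as the arm can. A call with a gripper value outside its range is refused whole. "grip" is the closure, from 0 (fully open) to 1 (shut), set as the call begins (left out, the last holds). The fingers move at their own pace and stop on an object; "grip_force" is the grip in N (left out, the last holds). Time passes only in rows, so rows that do not move let the fingers close. It gives the time, the measured TCP pose, the force and the opening at its end, in the units of the state.
- observe(): the state, without advancing time (a new reading comes with each control period).
- read_camera(name): name is "scene" or "side" or "wrist"; returns a dict with "img" (420x560x3 uint8, red, green, blue), "camera_matrix" (3x3 intrinsics, pixels), "R" (3x3) and "t" (3): a world point X has camera coordinates R X + t; the wrist camera has in their place "tool_from_camera" (4x4, takes a point from camera to tool coordinates, whose origin is the TCP and whose axes are the flange's). Camera axes: x right, y down, z forward; pixel columns grow to the right and rows downward; lengths in m; the calibration is good to about 2 mm. A picture is of the moment at which its call begins: read the wrist's pose just before it. There is no depth.
- hand_in(): hands the job in, once; it reports no verdict.
Trained networks look in a picture, given as the dict that the camera call returned (one of the last four; its "shot" number tells which), for a name from the list of things; names that differ only in an ending like _2 or _b are one class to them, and where a whole thing is asked for, a point or a joint stands for the part that bears it (a point fixed in the world has none). Each returns a list of dicts, best first, with "score" (0 to 1); they miss things now and then, are a little off and sometimes report something else, mostly with a low value. They report only what shows in the picture. A call takes as long as a camera call. They do not tell look-alikes from the thing itself.
- search_frame(query, picture): "location" ([x, y, z] in m, in world coordinates, good to about 4 mm: the middle of the surface that is visible of it).
- tip_of(query, picture): "location" ([x, y, z] in m, in world coordinates, good to about 4 mm: a listed point, or the origin of a listed thing).
The state is a dict: "time": time; "qpos": joint angles; "qvel": joint speeds; "joint_efforts": joint torques, N m; "tool_pos": TCP position; "tool_rot": TCP orientation; "contact_force": force on the tool from outside, world axes, zero at the start; "torque": the same for the moment, N m; "opening": finger opening in m.
Only numpy, scipy, OpenCV 4.12 (cv2) and the standard library are available. Lean on these libraries where they do the work, as an engineer would, in place of code of your own. Each camera call takes 0.05 s, during which the arm holds its last target.

## Task

Clean-up at the juice stall: tip every muddler that is there out of its tall steel holder so that it slides into the sanitiser's open basin, and lay each holder back home in its own bay of the sloping rack, mouth up as it was. Only when all the muddlers are in the basin, push the loose square-bored knob fully down onto the timer's square shaft, then turn it until the timer stands at 3 and leave it so. Do not disturb the pineapple, the cup stack or the jar.

Things in the scene. Friction and masses are not known exactly. Their poses are not given: they have to be found in the camera images.
- rack: Fixed sloping aluminium rack, 256 (its x) x 170 (its y) x 130 mm high; origin under its centre, z up. Three bays at x = -90, 0, 90 mm. Holders lie in them leaning 50 deg from vertical, mouth up towards the rack's +y (the sanitiser's side). A ledge carries the foot; guides 55 mm apart, 20 mm high flank the lowest 50 mm only. Free gap between holders 44 mm. A holder laid in a bay slides down onto the ledge.
- bay0_centre (a point): Where the centre of holder 0 is when it rests home in its bay: in the rack's frame at x = -90 mm, y = 0, z = 105 mm. The sloping bay floor lies 23 mm below it, square to the holder's axis.
- bay0_mouth (a point): Where the centre of the mouth of holder 0 is when it rests home in its bay; the direction from bay0_centre to here is the holder's axis there.
- holder0_centre (a point): Loose holder 0, belongs in bay 0: polished steel square tube 46 x 46 mm, 170 mm long, closed at the foot, walls and base 4 mm (bore 38 mm), 220 g, all three alike. The point is its centre, 85 mm from the foot; z runs along the tube from foot to mouth, x and y square to its faces. The -y face (uppermost in the rack) has a viewing slot 14 mm wide.
- holder0_mouth (a point): Centre of the mouth of holder 0, 85 mm from its centre along its z axis.
- muddler0_centre (a point): Wooden muddler 0 (None if absent: holder 0 is then empty), loose, 111 mm long, 56 to 91 g, at first inside holder 0, its end 55 mm below the mouth. Round head 28 mm in diameter, 36 mm long, then a square handle 22 x 22 mm. The point is on its axis 55 mm from the head's end; z runs from head to handle end. Smooth: it slides out with the tube 10 to 15 deg below level.
- bay1_centre (a point): Where the centre of holder 1 is when it rests home in its bay: in the rack's frame at x = 0 mm, y = 0, z = 105 mm. The sloping bay floor lies 23 mm below it, square to the holder's axis.
- bay1_mouth (a point): Where the centre of the mouth of holder 1 is when it rests home in its bay; the direction from bay1_centre to here is the holder's axis there.
- holder1_centre (a point): Loose holder 1, belongs in bay 1: polished steel square tube 46 x 46 mm, 170 mm long, closed at the foot, walls and base 4 mm (bore 38 mm), 220 g, all three alike. The point is its centre, 85 mm from the foot; z runs along the tube from foot to mouth, x and y square to its faces. The -y face (uppermost in the rack) has a viewing slot 14 mm wide.
- holder1_mouth (a point): Centre of the mouth of holder 1, 85 mm from its centre along its z axis.
- muddler1_centre (a point): Wooden muddler 1 (None if absent: holder 1 is then empty), loose, 111 mm long, 56 to 91 g, at first inside holder 1, its end 55 mm below the mouth. Round head 28 mm in diameter, 36 mm long, then a square handle 22 x 22 mm. The point is on its axis 55 mm from the head's end; z runs from head to handle end. Smooth: it slides out with the tube 10 to 15 deg below level.
- bay2_centre (a point): Where the centre of holder 2 is when it rests home in its bay: in the rack's frame at x = 90 mm, y = 0, z = 105 mm. The sloping bay floor lies 23 mm below it, square to the holder's axis.
- bay2_mouth (a point): Where the centre of the mouth of holder 2 is when it rests home in its bay; the direction from bay2_centre to here is the holder's axis there.
- holder2_centre (a point): Loose holder 2, belongs in bay 2: polished steel square tube 46 x 46 mm, 170 mm long, closed at the foot, walls and base 4 mm (bore 38 mm), 220 g, all three alike. The point is its centre, 85 mm from the foot; z runs along the tube from foot to mouth, x and y square to its faces. The -y face (uppermost in the rack) has a viewing slot 14 mm wide.
- holder2_mouth (a point): Centre of the mouth of holder 2, 85 mm from its centre along its z axis.
- muddler2_centre (a point): Wooden muddler 2 (None if absent: holder 2 is then empty), loose, 111 mm long, 56 to 91 g, at first inside holder 2, its end 55 mm below the mouth. Round head 28 mm in diameter, 36 mm long, then a square handle 22 x 22 mm. The point is on its axis 55 mm from the head's end; z runs from head to handle end. Smooth: it slides out with the tube 10 to 15 deg below level.
- sanitiser: Fixed white sanitiser, z up, origin under the centre of its open basin: 260 (its x) x 210 mm (its y) outside, walls 6 mm thick and 45 mm high, inner floor 6 mm above the counter. On its +y side stands the timer block, 160 x 110 x 60 mm high, centred at y = 162 mm, with the square timer shaft on top at x = -10, y = 165 mm.
- timer (a joint): Turn of the timer shaft with its dial disc (68 mm in diameter), rad, growing clockwise seen from above. 1 is at 0, 2 at 0.55, 3 at 1.10, 4 at 1.65; stops just outside 1 and 4. The dark line on the disc points at the number; the numbers stand on its +x side (sanitiser's frame), 1 towards +y, 4 towards -y. Friction holds it (0.05 N m): it stays where it is left. It starts between 1 and 2.3.
- shaft_top (a point): Tip of the vertical square timer shaft, 92 mm above the counter; turns with the shaft, x (the way the dial's dark line points) and y square to the shaft's faces. The shaft is 12 x 12 mm, its top 6 mm narrowed to 9 mm; it rises 26 mm from the dial disc, whose top is 66 mm above the counter.
- knob_centre (a point): Loose black timer knob with grey ribs: a block 44 x 44 x 34 mm high, 70 g, with a square 14 x 14 mm bore right through along its z; x and y square to its faces and to the bore. It stands upright on the counter. The point is its centre; fully home on the shaft it rests on the dial disc, centre 83 mm above the counter, with about 8 deg of play on the shaft.
- pineapple: Bystander: a pineapple, 115 mm in diameter, 230 mm high with its leaves; origin under its centre.
- cup_stack: Bystander: a stack of clear cups, 92 mm in diameter, 147 mm high; origin under its centre.
- sugar_jar: Bystander: a lidded glass jar, 90 mm in diameter, 130 mm high; origin under its centre.
Not all that is in view belongs to the job. Leave any pink or purple look-alike of the part that bears holder1_centre alone.

How it is judged:
On the way, in this order (a step that is already met when the one before it is completed fails the run):
1. every muddler present lies in the sanitiser's basin (x of muddler0_centre in the frame of sanitiser between -0.125 and 0.125 m and y of muddler0_centre in the frame of sanitiser between -0.1 and 0.1 m and z of each of muddler0_centre, muddler1_centre, muddler2_centre in the frame of sanitiser below 0.045 m and x of muddler1_centre in the frame of sanitiser between -0.125 and 0.125 m and y of muddler1_centre in the frame of sanitiser between -0.1 and 0.1 m and x of muddler2_centre in the frame of sanitiser between -0.125 and 0.125 m and y of muddler2_centre in the frame of sanitiser between -0.1 and 0.1 m and contact force between muddler0 and holder0 below 0.01 N and contact force between muddler1 and holder1 below 0.01 N and contact force between muddler2 and holder2 below 0.01 N), for 0.2 s.
2. the knob sits fully down on the timer shaft, which is not at 3 yet (horizontal distance between knob_centre and shaft_top below 0.005 m and height (world z) of knob_centre below 0.087 m and angle between knob_centre's own z axis and vertical below 0.1 rad and value of joint timer below 0.9 rad), for 0.2 s.
3. with the knob on it, the timer stands at 3 (value of joint timer between 0.95 and 1.25 rad and horizontal distance between knob_centre and shaft_top below 0.005 m and height (world z) of knob_centre below 0.087 m and angle between knob_centre's own z axis and vertical below 0.1 rad), for 0.2 s.
At the end, for the whole second after the job is handed in: Every muddler present lies in the basin (centre inside its walls); every holder rests in its own bay (centre within 20 mm, mouth within 25 mm of home); the knob is fully down on the timer shaft (within 5 mm, centre below 87 mm) and the timer reads 3 (0.95 to 1.25 rad) (all of step 3 and x of muddler0_centre in the frame of sanitiser between -0.125 and 0.125 m and y of muddler0_centre in the frame of sanitiser between -0.1 and 0.1 m and z of each of muddler0_centre, muddler1_centre, muddler2_centre in the frame of sanitiser below 0.045 m and x of muddler1_centre in the frame of sanitiser between -0.125 and 0.125 m and y of muddler1_centre in the frame of sanitiser between -0.1 and 0.1 m and x of muddler2_centre in the frame of sanitiser between -0.125 and 0.125 m and y of muddler2_centre in the frame of sanitiser between -0.1 and 0.1 m and distance between holder0_centre and bay0_centre below 0.02 m and distance between holder0_mouth and bay0_mouth below 0.025 m and distance between holder1_centre and bay1_centre below 0.02 m and distance between holder1_mouth and bay1_mouth below 0.025 m and distance between holder2_centre and bay2_centre below 0.02 m and distance between holder2_mouth and bay2_mouth below 0.025 m and linear speed of each of holder0, holder1, holder2 below 0.03 m/s); the robot touches nothing.
It fails at once if the pineapple was moved or tipped (distance of pineapple from where it was at the start of the episode above 0.03 m or angle between pineapple's own z axis and vertical above 0.3 rad).
It fails at once if the cup stack was moved or tipped (distance of cup_stack from where it was at the start of the episode above 0.03 m or angle between cup_stack's own z axis and vertical above 0.3 rad).
It fails at once if the jar was moved or tipped (distance of sugar_jar from where it was at the start of the episode above 0.03 m or angle between sugar_jar's own z axis and vertical above 0.3 rad).
Of muddler0, muddler1, muddler2 only 2 to 3 are there at a start; the rules pass over those that are not, and their reading is None.
At some moment in a run one of muddler0, muddler1, muddler2 may be knocked a few centimetres aside while the robot is not near it.
Once in a run the grip may slacken for a moment while it holds something.
It also fails if it takes over 208 s, if anything falls off the work surface, if the arm or the gripper's body presses on something with over 40 N, if the wrist force passes 120 N, or if a joint passes its speed limit or range.

## Working session

There is one attempt and no reset: what is moved stays moved. The work goes in short steps, Python scripts to look and compute and a tool call to move; the robot and the scene stay as the last step left them, time stands still between calls to the robot, and variables do not carry over. Pictures are saved under pics/ and viewed, and the job is handed in when it is done.

Besides the shell and the picture viewer there is one more tool, called after "Request:" as name(argument=value, ...) on one line, values as JSON. apply_moves: Moves the arm, as the interface text tells. Its arguments: {"type":"object","properties":{"motion":{"type":"array"},"grip":{"type":"number"},"grip_force":{"type":"number"}},"required":["motion"]}

```bash
mkdir -p pics; ls; python3 - <<'E'
from cell import *
import cv2
s=observe();print({k:v for k,v in s.items()})
for n in ["scene","side","wrist"]:
    p=read_camera(n)
    cv2.imwrite(f"pics/a_{n}.png",p["img"][:,:,::-1])
    print(n,p["camera_matrix"],p.get("R"),p.get("t"),p.get("tool_from_camera"),p["shot"])
E
```

```text
pics
{'time': 0.0, 'qpos': array([-1.28300918e+00,  3.42730483e-01,  1.52506454e+00,  3.46765197e-05,
        1.27536451e+00, -1.46021814e-01]), 'qvel': array([ 3.10819731e-05,  3.53337392e-04, -2.28545781e-05,  3.34434993e-04,
       -2.79947519e-03,  2.03265631e-04]), 'joint_efforts': array([-1.68576635e-04, -4.31240201e+01, -2.44218206e+01,  7.17753125e-02,
        5.59608615e-02, -1.60040913e-04]), 'tool_pos': array([ 0.22059999, -0.47605528,  0.29152426]), 'tool_rot': array([-3.14004727e+00, -2.60791900e-04,  4.33798634e-01]), 'contact_force': array([-0.23127756,  0.89013918, -0.18204235]), 'torque': array([ 0.03288867,  0.00467322, -0.01429862]), 'opening': 0.09167557964164867}
scene [[529.46070574   0.         281.55299171]
 [  0.         529.46070574 203.07963351]
 [  0.           0.           1.        ]] [[-0.62267607  0.78246304  0.00510893]
 [ 0.65375621  0.52381809 -0.54609287]
 [-0.42997363 -0.33669897 -0.83770906]] [ 0.31383597 -0.24193042  2.2246224 ] None 1
side [[462.61213971   0.         283.63123355]
 [  0.         462.61213971 207.34050025]
 [  0.           0.           1.        ]] [[-0.99595705 -0.08967542 -0.00527888]
 [-0.05717754  0.67815854 -0.73268801]
 [ 0.06928403 -0.72942396 -0.68054421]] [0.46659069 0.14277923 1.30215938] None 2
wrist [[331.23760932   0.         275.84229859]
 [  0.         331.23760932 210.10238766]
 [  0.           0.           1.        ]] None None [[ 1.19737480e-03 -9.68786343e-01 -2.47894307e-01  6.65599687e-02]
 [ 9.99998529e-01  1.46445049e-03 -8.92987824e-04 -2.53592547e-04]
 [ 1.22814335e-03 -2.47892873e-01  9.68786672e-01 -9.25530455e-02]
 [ 0.00000000e+00  0.00000000e+00  0.00000000e+00  1.00000000e+00]] 3
```

View pics/a_scene.png

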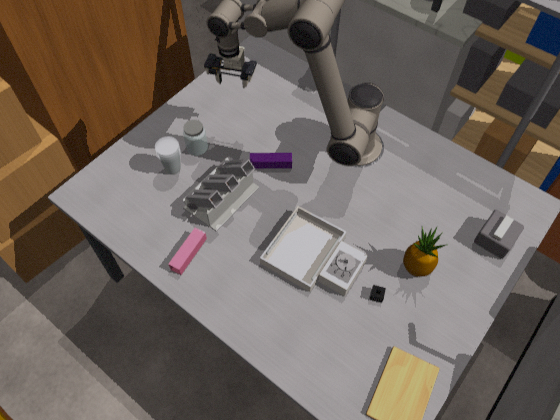

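View pics/a_side.png

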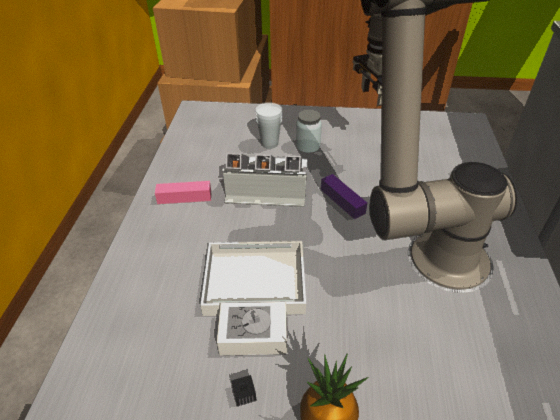

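View pics/a_wrist.png

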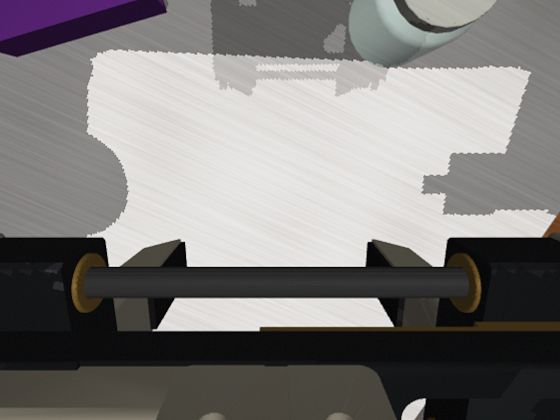

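```bash
python3 - <<'E'
from cell import *
import numpy as np
np.set_printoptions(precision=4,suppress=True)
for n in ["scene","side"]:
    p=read_camera(n)
    for q in ["rack","bay0_centre","bay0_mouth","bay1_centre","bay2_centre","bay2_mouth","holder0_centre","holder0_mouth","holder1_centre","holder2_centre","muddler0_centre","muddler1_centre","muddler2_centre","sanitiser","shaft_top","timer","knob_centre","pineapple","cup_stack","sugar_jar"]:
        try:
            print(n,q,"TIP",[(np.round(d["location"],3).tolist(),round(d["score"],2)) for d in tip_of(q,p)][:4])
        except Exception as e: print(q,e)
E
```

```text
scene rack TIP [([0.551, -0.26, 0.002], 0.69)]
scene bay0_centre TIP [([0.46, -0.261, 0.098], 0.96)]
scene bay0_mouth TIP [([0.461, -0.189, 0.162], 0.88)]
scene bay1_centre TIP [([0.55, -0.258, 0.105], 0.91)]
scene bay2_centre TIP [([0.635, -0.194, 0.16], 0.72), ([0.636, -0.258, 0.102], 0.64), ([0.55, -0.255, 0.107], 0.39), ([0.552, -0.259, 0.105], 0.19)]
scene bay2_mouth TIP [([0.64, -0.187, 0.159], 0.82), ([0.462, -0.193, 0.16], 0.22)]
scene holder0_centre TIP [([0.457, -0.193, 0.16], 0.7), ([0.463, -0.259, 0.104], 0.58)]
scene holder0_mouth TIP [([0.466, -0.192, 0.159], 0.64), ([0.639, -0.187, 0.16], 0.51)]
scene holder1_centre TIP [([0.302, -0.217, 0.022], 0.96), ([0.461, -0.19, 0.162], 0.69), ([0.548, -0.254, 0.104], 0.6), ([0.809, -0.191, 0.027], 0.56)]
scene holder2_centre TIP [([0.637, -0.262, 0.108], 0.66)]
scene muddler0_centre TIP []
scene muddler1_centre TIP []
scene muddler2_centre TIP []
scene sanitiser TIP [([0.463, -0.258, 0.105], 0.74), ([0.537, 0.13, -0.004], 0.68)]
scene shaft_top TIP [([0.508, 0.295, 0.089], 0.49)]
timer it knows: bay0_centre, bay0_mouth, bay1_cen
[... 1022 characters left out ...]
102], 0.68)]
side holder2_centre TIP [([0.638, -0.254, 0.101], 0.54)]
side muddler0_centre TIP []
side muddler1_centre TIP [([0.545, -0.275, 0.084], 0.46)]
side muddler2_centre TIP [([0.638, -0.274, 0.085], 0.5)]
side sanitiser TIP [([0.53, 0.129, 0.0], 0.81)]
side shaft_top TIP [([0.505, 0.29, 0.094], 0.71)]
timer it knows: bay0_centre, bay0_mouth, bay1_centre, bay1_mouth, bay2_centre, bay2_mouth, cup_stack, holder0_centre, holder0_mouth, holder1_centre, holder1_mouth, holder2_centre, holder2_mouth, knob_centre
side knob_centre TIP [([0.549, -0.274, 0.082], 0.35)]
side pineapple TIP []
side cup_stack TIP []
side sugar_jar TIP [([0.425, -0.511, -0.001], 0.83), ([0.529, 0.129, -0.002], 0.64)]
```

```bash
python3 - <<'E'
import cv2
a=cv2.imread("pics/a_side.png")
cv2.imwrite("pics/b1.png",cv2.resize(a[140:220,200:330],None,fx=6,fy=6,interpolation=cv2.INTER_CUBIC))
cv2.imwrite("pics/b2.png",cv2.resize(a[230:420,190:330],None,fx=4,fy=3.15,interpolation=cv2.INTER_CUBIC)[:600])
a=cv2.imread("pics/a_scene.png")
cv2.imwrite("pics/b3.png",cv2.resize(a[200:310,260:400],None,fx=5,fy=5,interpolation=cv2.INTER_CUBIC))
cv2.imwrite("pics/b4.png",cv2.resize(a[140:230,170:270],None,fx=6,fy=6,interpolation=cv2.INTER_CUBIC))
E
```

```text
(no output)
```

View pics/b1.png

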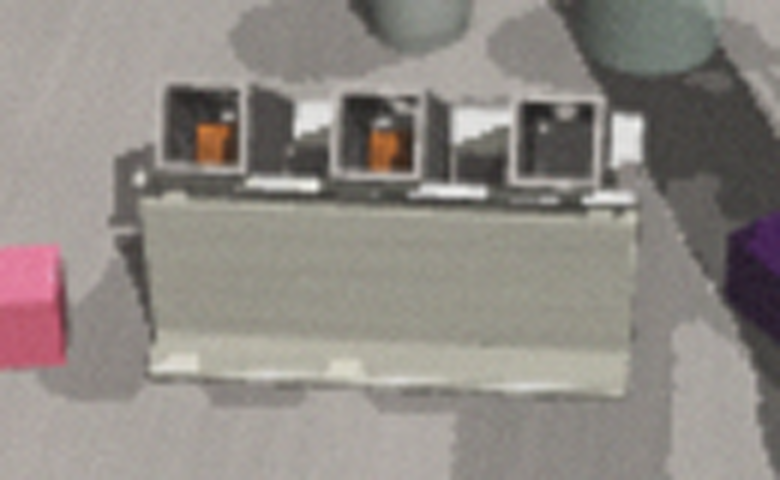

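View pics/b2.png

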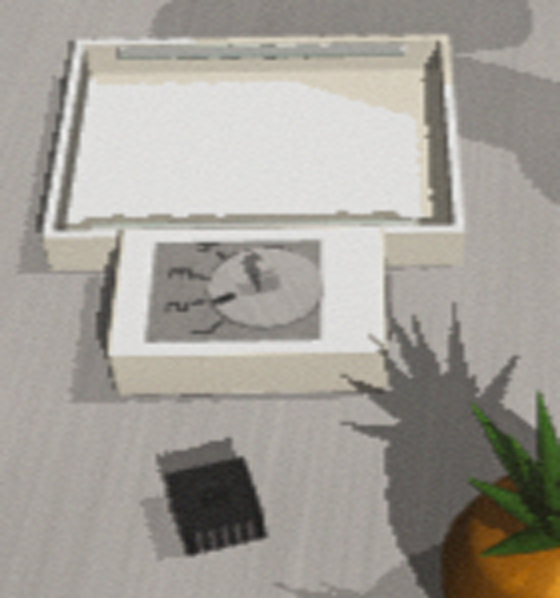

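View pics/b3.png

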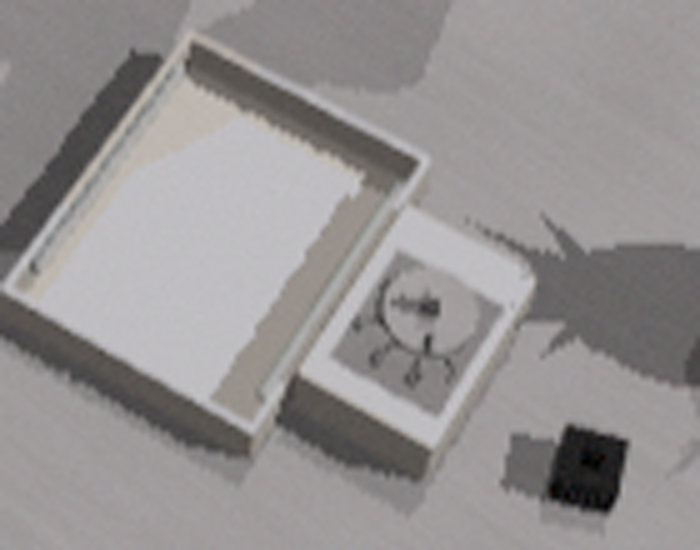

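View pics/b4.png

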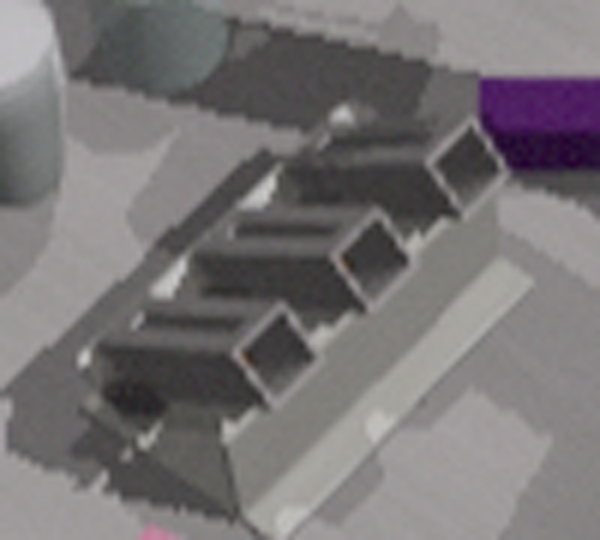

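```bash
cat > h.py <<'E'
import numpy as np, cv2
from scipy.spatial.transform import Rotation as Rn
np.set_printoptions(precision=4,suppress=True)
def ray(p,uv,z):
    K,R,t=p["camera_matrix"],p["R"],p["t"]
    d=R.T@np.linalg.inv(K)@np.array([uv[0],uv[1],1.]); c=-R.T@t
    return c+d*(z-c[2])/d[2]
def proj(p,X):
    c=p["R"]@np.asarray(X)+p["t"]; u=p["camera_matrix"]@c; return u[:2]/u[2]
def wristcam(p,s):
    R=Rn.from_euler("xyz",s["tool_rot"]).as_matrix(); T=p["tool_from_camera"]
    Rwc=R@T[:3,:3]; c=R@T[:3,3]+s["tool_pos"]
    p=dict(p); p["R"]=Rwc.T; p["t"]=-Rwc.T@c; return p
E
python3 - <<'E'
from h import *
from cell import *
import numpy as np
side=read_camera("side"); sc=read_camera("scene")
S=lambda u,v:(u/4+190,v/3.15+230)
C=lambda u,v:(u/5+260,v/5+200)
for n,p,f,pts in [("side",side,S,dict(tl=(78,40),tr=(452,37),bl=(45,232),br=(463,229))),("scene",sc,C,dict(tr=(192,35),br=(428,158),tl=(3,287),bl=(253,430)))]:
    q={k:ray(p,f(*v),.045) for k,v in pts.items()}
    m=sum(q.values())/4
    print(n,q,m, np.degrees(np.arctan2(*(q["tl"]-q["tr"])[[1,0]])),np.degrees(np.arctan2(*(q["bl"]-q["br"])[[1,0]])), np.degrees(np.arctan2(*(q["bl"]-q["tl"])[[1,0]])),np.degrees(np.arctan2(*(q["br"]-q["tr"])[[1,0]])))
print("disc",ray(side,S(266,285),.066),ray(sc,C(428,308),.066))
print("dial line outer",ray(side,S(215,299),.066),ray(sc,C(430,350),.066))
for c in [(565,427),(628,438),(617,502)]: print("knob top",ray(sc,C(*c),.034))
for c in [(163,478),(245,458)]: print("knob top s",ray(side,S(*c),.034))
E
```

```text
side {'tl': array([0.672, 0.04 , 0.045]), 'tr': array([0.4127, 0.0143, 0.045 ]), 'bl': array([0.6501, 0.2427, 0.045 ]), 'br': array([0.3939, 0.2178, 0.045 ])} [0.5322 0.1287 0.045 ] 5.658193779432344 5.557400260005123 96.16112216852183 95.28742464804972
scene {'tr': array([0.4193, 0.0137, 0.045 ]), 'br': array([0.3961, 0.2144, 0.045 ]), 'tl': array([0.6726, 0.0385, 0.045 ]), 'bl': array([0.6497, 0.2437, 0.045 ])} [0.5344 0.1276 0.045 ] 5.591120440218979 6.5785839033282585 96.35177454368977 96.61064021730746
disc [0.5053 0.2925 0.066 ] [0.5073 0.2888 0.066 ]
dial line outer [0.5332 0.3069 0.066 ] [0.5331 0.3084 0.066 ]
knob top [0.5082 0.4092 0.034 ]
knob top [0.4878 0.4479 0.034 ]
knob top [0.5327 0.4675 0.034 ]
knob top s [0.5447 0.4298 0.034 ]
knob top s [0.5025 0.4115 0.034 ]
```

```bash
cat >> h.py <<'E'
from scipy.linalg import expm,logm
def T(R,p):
    M=np.eye(4);M[:3,:3]=R;M[:3,3]=p;return M
def Tcur():
    from cell import observe
    s=observe(); log(s); return T(Rn.from_euler("xyz",s["tool_rot"]).as_matrix(),s["tool_pos"]),s
def log(s):
    import json
    open("log.jsonl","a").write(json.dumps({k:np.asarray(v).tolist() for k,v in s.items()})+"\n")
def Rtool(lean,yaw0=90.):
    # yaw0=90: jaws along world x, tool x to +y ; lean deg: tip towards +y(tool x)
    return Rn.from_euler("z",yaw0,degrees=True).as_matrix()@Rn.from_euler("x",180,degrees=True).as_matrix()@Rn.from_euler("y",lean,degrees=True).as_matrix()
def plan(target,T0=None,n=None,maxmm=30,maxdeg=6.5):
    if T0 is None: T0,_=Tcur()
    D=np.linalg.inv(T0)@target
    ang=np.degrees(np.linalg.norm(Rn.from_matrix(D[:3,:3]).as_rotvec())); d=np.linalg.norm(D[:3,3])*1000
    L=np.real(logm(D))
    if n is None: n=max(1,int(np.ceil(max(ang/maxdeg,d/maxmm))))
    M=expm(L/n)
    print("n",n,"offset",np.round(M[:3,3]*1000,1).tolist(),"rot",np.round(Rn.from_matrix(M[:3,:3]).as_rotvec(),4).tolist(),"tot mm %.1f deg %.1f"%(d,ang))
    return target
E
python3 - <<'E'
from h import *
plan(T(Rtool(0),[.55,-.36,.30]))
E
```

```text
n 12 offset [25.1, 17.7, -0.6] rot [0.0, 0.0, -0.0948] tot mm 349.4 deg 65.1
```

Request:
apply_moves(motion=[{"offset": [25.1, 17.7, 0], "rotation": [0, 0, -0.0948]}, {"offset": [25.1, 17.7, 0], "rotation": [0, 0, -0.0948]}, {"offset": [25.1, 17.7, 0], "rotation": [0, 0, -0.0948]}, {"offset": [25.1, 17.7, 0], "rotation": [0, 0, -0.0948]}, {"offset": [25.1, 17.7, 0], "rotation": [0, 0, -0.0948]}, {"offset": [25.1, 17.7, 0], "rotation": [0, 0, -0.0948]}, {"offset": [25.1, 17.7, 0], "rotation": [0, 0, -0.0948]}, {"offset": [25.1, 17.7, 0], "rotation": [0, 0, -0.0948]}, {"offset": [25.1, 17.7, 0], "rotation": [0, 0, -0.0948]}, {"offset": [25.1, 17.7, 0], "rotation": [0, 0, -0.0948]}, {"offset": [25.1, 17.7, 0], "rotation": [0, 0, -0.0948]}, {"offset": [25.1, 17.7, 0], "rotation": [0, 0, -0.0948]}])

```text
time: 3.25
tool_pos: [0.5566, -0.3549, 0.2893]
tool_rot: [-3.139, 0.002, 1.611]
contact_force: [0.8, -0.3, -0.6]
opening: 0.0922
```

```bash
python3 - <<'E'
from h import *
t,s=Tcur(); print(s["time"],s["qpos"],s["tool_pos"],s["tool_rot"],s["contact_force"])
plan(T(Rtool(35),[.638,-.36,.26]))
E
```

```text
3.25 [-0.6825  0.6013  1.1078 -0.0029  1.4333 -0.7228] [ 0.5566 -0.3549  0.2893] [-3.1391  0.0016  1.6114] [ 0.7808 -0.2795 -0.6082]
n 6 offset [-2.4, 13.5, 4.5] rot [-0.0025, 0.1021, 0.0064] tot mm 86.7 deg 35.2
```

Request:
apply_moves(motion=[{"offset": [-2.4, 13.5, 4.5], "rotation": [-0.0025, 0.102, 0.0064]}, {"offset": [-2.4, 13.5, 4.5], "rotation": [-0.0025, 0.102, 0.0064]}, {"offset": [-2.4, 13.5, 4.5], "rotation": [-0.0025, 0.102, 0.0064]}, {"offset": [-2.4, 13.5, 4.5], "rotation": [-0.0025, 0.102, 0.0064]}, {"offset": [-2.4, 13.5, 4.5], "rotation": [-0.0025, 0.102, 0.0064]}, {"offset": [-2.4, 13.5, 4.5], "rotation": [-0.0025, 0.102, 0.0064]}], grip=0.27)

```text
time: 3.75
tool_pos: [0.6459, -0.3457, 0.266]
tool_rot: [3.131, -0.631, 1.602]
contact_force: [1.0, -0.1, 0.1]
opening: 0.0677
```

```bash
python3 - <<'E'
from h import *
from cell import *
t,s=Tcur(); print(s["time"],s["qpos"],s["tool_pos"],s["tool_rot"],s["opening"])
p=read_camera("wrist"); cv2.imwrite("pics/c1.png",p["img"][:,:,::-1])
w=wristcam(p,s)
for q in ["holder2_centre","holder2_mouth","bay2_centre"]:
  print(q,[(np.round(d["location"],3),round(d["score"],2)) for d in tip_of(q,w)])
plan(T(Rtool(35),[.638,-.36,.26]))
E
```

```text
3.75 [-0.7458  1.014   0.4882  0.5025  2.0495 -0.6324] [ 0.6459 -0.3457  0.266 ] [ 3.1315 -0.6307  1.6021] 0.06768110007413453
holder2_centre [(array([ 0.638, -0.255,  0.107]), 0.6)]
holder2_mouth [(array([ 0.638, -0.192,  0.159]), 0.59)]
bay2_centre []
n 1 offset [-13.1, -7.6, -5.4] rot [-0.01, -0.0156, 0.0227] tot mm 16.0 deg 1.7
```

View pics/c1.png

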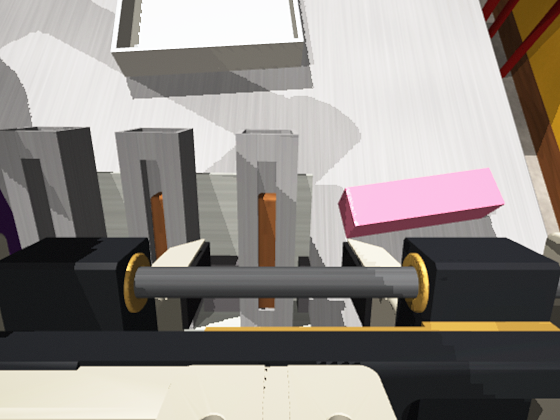

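```bash
python3 - <<'E'
from h import *
plan(T(Rtool(36),[.638,-.326,.207]),n=4)
E
```

```text
n 4 offset [-4.2, -1.8, 14.4] rot [-0.0026, 0.0005, 0.0057] tot mm 60.3 deg 1.4
```

Request:
apply_moves(motion=[{"offset": [-4.2, -1.8, 14.4], "rotation": [-0.0026, 0, 0.0057]}, {"offset": [-4.2, -1.8, 14.4], "rotation": [-0.0026, 0, 0.0057]}, {"offset": [-4.2, -1.8, 14.4], "rotation": [-0.0026, 0, 0.0057]}, {"offset": [-4.2, -1.8, 14.4], "rotation": [-0.0026, 0, 0.0057]}, {"offset": [0, 0, 0], "rotation": [0, 0, 0]}])

```text
time: 4.37
tool_pos: [0.6363, -0.3242, 0.2209]
tool_rot: [3.121, -0.597, 1.586]
contact_force: [-1.0, 0.7, -0.7]
opening: 0.0668
```

```bash
python3 - <<'E'
from h import *
from cell import *
t,s=Tcur(); print(s["time"],s["qpos"],s["tool_pos"],s["tool_rot"],s["opening"])
p=read_camera("wrist"); cv2.imwrite("pics/c2.png",p["img"][:,:,::-1])
w=wristcam(p,s)
for q in ["holder2_centre","holder2_mouth","holder1_centre","holder1_mouth"]:
  print(q,[(np.round(d["location"],3),round(d["score"],2)) for d in tip_of(q,w)])
plan(T(Rtool(36),[.638,-.326,.207]))
plan(T(Rtool(36),[.638,-.2851,.1505]),n=5)
E
```

```text
4.3667 [-0.732   0.9467  0.7371  0.4591  1.8456 -0.7024] [ 0.6363 -0.3242  0.2209] [ 3.1208 -0.5972  1.586 ] 0.06676648808329759
holder2_centre [(array([ 0.64 , -0.254,  0.106]), 0.64)]
holder2_mouth [(array([ 0.636, -0.192,  0.162]), 0.74)]
holder1_centre [(array([ 0.549, -0.258,  0.104]), 0.9), (array([ 0.549, -0.196,  0.157]), 0.64), (array([ 0.807, -0.191,  0.02 ]), 0.57), (array([ 0.637, -0.193,  0.163]), 0.24)]
holder1_mouth [(array([ 0.891, -0.177,  0.022]), 0.82), (array([ 0.546, -0.193,  0.162]), 0.78)]
n 1 offset [-8.4, 0.0, 12.9] rot [0.0155, 0.0316, 0.0138] tot mm 15.4 deg 2.2
n 5 offset [-1.5, -0.1, 16.5] rot [0.0031, 0.0063, 0.0028] tot mm 82.9 deg 2.2
```

View pics/c2.png

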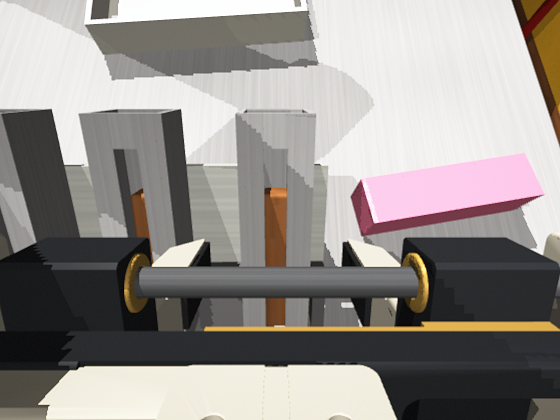

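Request:
apply_moves(motion=[{"offset": [-1.5, 0, 16.5], "rotation": [0.003, 0.006, 0.003]}, {"offset": [-1.5, 0, 16.5], "rotation": [0.003, 0.006, 0.003]}, {"offset": [-1.5, 0, 16.5], "rotation": [0.003, 0.006, 0.003]}, {"offset": [-1.5, 0, 16.5], "rotation": [0.003, 0.006, 0.003]}])

```text
time: 4.95
tool_pos: [0.6401, -0.2975, 0.1706]
tool_rot: [3.123, -0.609, 1.578]
contact_force: [-0.2, 1.1, -0.7]
opening: 0.0671
```

```bash
python3 - <<'E'
from h import *
from cell import *
t,s=Tcur(); print(s["time"],s["qpos"],s["tool_pos"],s["tool_rot"],s["opening"])
plan(T(Rtool(36),[.638,-.2851,.1505]),n=3)
E
```

```text
4.95 [-0.7059  0.9573  0.8569  0.4671  1.7234 -0.7297] [ 0.6401 -0.2975  0.1706] [ 3.1226 -0.6094  1.5785] 0.06712212018281703
n 3 offset [-0.5, -0.8, 7.9] rot [0.0048, 0.0063, 0.0022] tot mm 23.7 deg 1.4
```

Request:
apply_moves(motion=[{"offset": [-0.5, -0.8, 8.5], "rotation": [0.005, 0.006, 0.002]}, {"offset": [-0.5, -0.8, 8.5], "rotation": [0.005, 0.006, 0.002]}, {"offset": [-0.5, -0.8, 8.5], "rotation": [0.005, 0.006, 0.002]}, {"offset": [0, 0, 2], "rotation": [0, 0, 0]}])

```text
time: 5.28
tool_pos: [0.6378, -0.2818, 0.145]
tool_rot: [-3.139, -0.629, 1.571]
contact_force: [-0.1, 0.5, 0.6]
opening: 0.067
```

```bash
python3 - <<'E'
from h import *
from cell import *
t,s=Tcur(); print(s["time"],s["qpos"],s["tool_pos"],s["tool_rot"],s["opening"],s["contact_force"])
plan(T(Rtool(36),[.638,-.2851,.1505]),n=1)
p=read_camera("side"); cv2.imwrite("pics/c3.png",cv2.resize(p["img"][100:240,190:360,::-1],None,fx=4.5,fy=4.2))
E
```

```text
5.2833 [-0.6924  0.9724  0.9045  0.4711  1.6875 -0.7399] [ 0.6378 -0.2818  0.145 ] [-3.1387 -0.6288  1.5709] 0.06700506956476658 [-0.0981  0.4688  0.6412]
n 1 offset [0.5, 0.2, -6.4] rot [-0.003, -0.0005, 0.0001] tot mm 6.4 deg 0.2
```

View pics/c3.png

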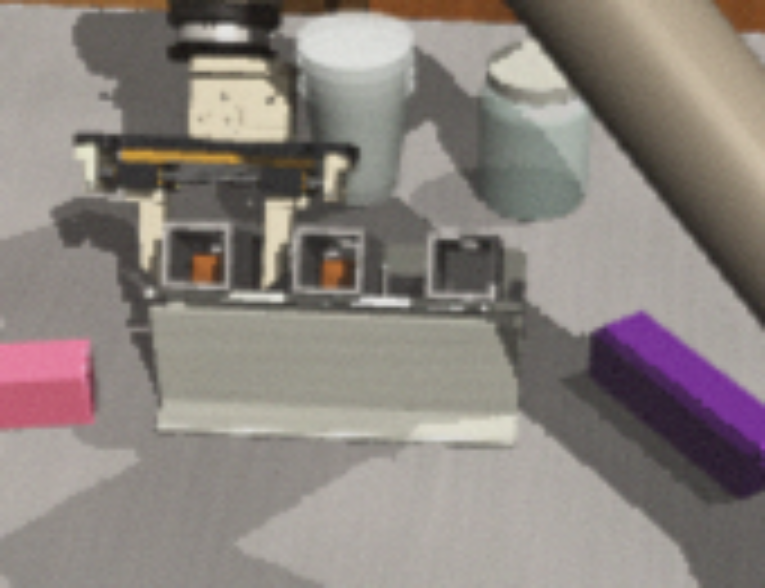

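Request:
apply_moves(motion=[{"offset": [0, 0, -4], "rotation": [0, 0, 0]}, {"offset": [0, 0, 0], "rotation": [0, 0, 0]}, {"offset": [0, 0, 0], "rotation": [0, 0, 0]}, {"offset": [0, 0, 0], "rotation": [0, 0, 0]}, {"offset": [0, 0, 0], "rotation": [0, 0, 0]}, {"offset": [0, 0, 0], "rotation": [0, 0, 0]}], grip=0.9, grip_force=45)

```text
time: 5.83
tool_pos: [0.6384, -0.286, 0.1512]
tool_rot: [3.14, -0.626, 1.573]
contact_force: [0.1, 0.9, -2.4]
opening: 0.0456
```

```bash
python3 - <<'E'
from h import *
from cell import *
t,s=Tcur(); print(s["time"],s["qpos"],s["tool_pos"],s["tool_rot"],s["opening"],s["contact_force"])
E
```

```text
5.8333 [-0.6963  0.97    0.8908  0.4705  1.6989 -0.7374] [ 0.6384 -0.286   0.1512] [ 3.1399 -0.6257  1.5728] 0.04564448537845951 [ 0.0529  0.8602 -2.4197]
```

```bash
cat >> h.py <<'E'
HOME={2:(np.array([.6384,-.286,.1512]),np.array([3.1399,-.6257,1.5728]),np.array([.638,-.259,.105]))}
def rel(k):
    p,r,c=HOME[k]; Th=T(Rn.from_euler("xyz",r).as_matrix(),p)
    # holder frame: z axis (0,.766,.643), x = world x
    a=np.array([0,np.sin(np.radians(50)),np.cos(np.radians(50))]); x=np.array([1.,0,0]); y=np.cross(a,x)
    return np.linalg.inv(T(np.c_[x,y,a],c))@Th   # tool in holder
def holder_pose(elev,c,yaw=0):
    e=np.radians(elev); a=np.array([0,np.cos(e),np.sin(e)]); x=np.array([1.,0,0])
    R=Rn.from_euler("z",yaw,degrees=True).as_matrix()@np.c_[x,np.cross(a,x),a]
    return T(R,c)
def tool_for(k,elev,mouth=None,c=None,yaw=0):
    H=holder_pose(elev,[0,0,0],yaw)
    H[:3,3]=c if c is not None else np.asarray(mouth)-.085*H[:3,2]
    return H@rel(k)
E
python3 - <<'E'
from h import *
np.set_printoptions(precision=4,suppress=True)
L=tool_for(2,40,c=[.638,-.259-.058,.105+.069]); print(L[:3,3])
plan(L,n=4)
W2=tool_for(2,40,c=[.61,-.06,.22])
plan(W2,T0=L); print(W2[:3,3])
P=tool_for(2,-15,mouth=[.59,.07,.10]); print(P[:3,3]); plan(P,T0=W2)
E
```

```text
[ 0.6384 -0.344   0.2202]
n 4 offset [-1.6, 0.0, -22.5] rot [-0.0, 0.0, -0.0] tot mm 90.1 deg 0.0
n 9 offset [26.1, -3.1, 12.6] rot [-0.0, -0.0, 0.0] tot mm 262.6 deg 0.0
[ 0.6104 -0.087   0.2662]
[0.5904 0.0103 0.1706]
n 9 offset [8.8, -2.2, 13.0] rot [0.0002, -0.1067, -0.0001] tot mm 137.8 deg 55.0
```

Request:
apply_moves(motion=[{"offset": [-0.5, 0, -12], "rotation": [0, 0, 0]}, {"offset": [-1, 0, -18], "rotation": [0, 0, 0]}, {"offset": [-1.5, 0, -22], "rotation": [0, 0, 0]}, {"offset": [-1.5, 0, -22], "rotation": [0, 0, 0]}, {"offset": [-1, 0, -15], "rotation": [0, 0, 0]}, {"offset": [0, 0, 0], "rotation": [0, 0, 0]}])

```text
time: 6.33
tool_pos: [0.6375, -0.344, 0.2187]
tool_rot: [-3.135, -0.627, 1.568]
contact_force: [-0.1, -0.0, -2.2]
opening: 0.0459
```

```bash
python3 - <<'E'
from h import *
from cell import *
t,s=Tcur(); print(s["time"],s["qpos"],s["tool_pos"],s["tool_rot"],s["opening"],s["contact_force"])
p=read_camera("side"); cv2.imwrite("pics/c4.png",cv2.resize(p["img"][100:240,190:360,::-1],None,fx=4.5,fy=4.2))
plan(tool_for(2,40,c=[.61,-.06,.22]))
E
```

```text
6.3333 [-0.7512  1.0041  0.6325  0.4707  1.9284 -0.6796] [ 0.6375 -0.344   0.2187] [-3.1347 -0.6265  1.5683] 0.04591909531801799 [-0.146  -0.0035 -2.2216]
n 9 offset [26.2, -3.0, 12.3] rot [-0.0008, -0.0002, -0.0004] tot mm 262.1 deg 0.5
```

View pics/c4.png

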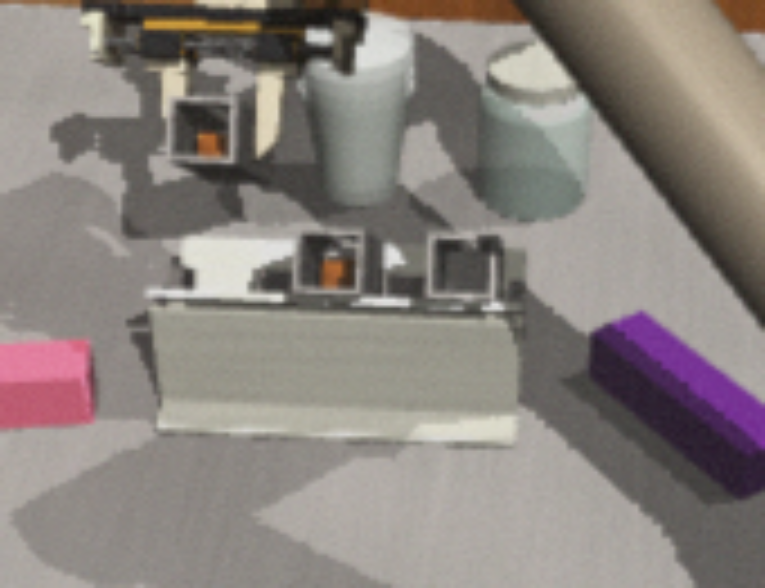

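Holder 2 is lifted clear with its muddler (orange at (208,143) in the crop). On to the basin.

Request:
apply_moves(motion=[{"offset": [12, -1, 6], "rotation": [0, 0, 0]}, {"offset": [20, -2, 10], "rotation": [0, 0, 0]}, {"offset": [26, -3, 12.3], "rotation": [0, 0, 0]}, {"offset": [26, -3, 12.3], "rotation": [0, 0, 0]}, {"offset": [26, -3, 12.3], "rotation": [0, 0, 0]}, {"offset": [26, -3, 12.3], "rotation": [0, 0, 0]}, {"offset": [26, -3, 12.3], "rotation": [0, 0, 0]}, {"offset": [26, -3, 12.3], "rotation": [0, 0, 0]}, {"offset": [22, -3, 10], "rotation": [0, 0, 0]}, {"offset": [14, -2, 7], "rotation": [0, 0, 0]}, {"offset": [0, 0, 0], "rotation": [0, 0, 0]}])

```text
time: 7.3
tool_pos: [0.6032, -0.0803, 0.2476]
tool_rot: [-3.106, -0.636, 1.551]
contact_force: [0.7, -0.4, -3.0]
opening: 0.0455
```

```bash
python3 - <<'E'
from h import *
from cell import *
t,s=Tcur(); print(s["time"],s["qpos"],s["tool_pos"],s["tool_rot"],s["opening"],s["contact_force"])
plan(tool_for(2,2,mouth=[.59,.07,.13]))
E
```

```text
7.3 [-0.4791  0.651   1.2728  0.5423  1.5696 -0.5703] [ 0.6032 -0.0803  0.2476] [-3.1058 -0.6357  1.5508] 0.0454852815729236 [ 0.7162 -0.4275 -3.022 ]
n 6 offset [7.5, -2.0, 15.1] rot [-0.0047, -0.1123, -0.0015] tot mm 100.0 deg 38.6
```

Request:
apply_moves(motion=[{"offset": [7.5, -2, 15], "rotation": [-0.005, -0.11, -0.0015]}, {"offset": [7.5, -2, 15], "rotation": [-0.005, -0.11, -0.0015]}, {"offset": [7.5, -2, 15], "rotation": [-0.005, -0.11, -0.0015]}, {"offset": [7.5, -2, 15], "rotation": [-0.005, -0.11, -0.0015]}, {"offset": [7.5, -2, 15], "rotation": [-0.005, -0.11, -0.0015]}, {"offset": [7, -1, 10], "rotation": [-0.005, -0.08, -0.0015]}, {"offset": [0, 0, 0], "rotation": [0, 0, 0]}])

```text
time: 7.88
tool_pos: [0.586, -0.0065, 0.1761]
tool_rot: [-3.14, 0.021, 1.576]
contact_force: [-1.1, 1.4, -2.2]
opening: 0.0458
```

```bash
python3 - <<'E'
from h import *
from cell import *
t,s=Tcur(); print(s["time"],s["qpos"],s["tool_pos"],s["tool_rot"],s["opening"],s["contact_force"])
plan(tool_for(2,2,mouth=[.59,.07,.13]))
plan(tool_for(2,-15,mouth=[.59,.07,.10]))
p=read_camera("side"); cv2.imwrite("pics/c5.png",p["img"][:,:,::-1])
E
```

```text
7.8833 [-0.1329  0.5629  1.5063 -0.0233  1.0709 -0.1267] [ 0.586  -0.0065  0.1761] [-3.1403  0.0205  1.5757] 0.04576926880859685 [-1.0984  1.4337 -2.1512]
n 1 offset [-1.4, 4.4, -3.9] rot [-0.0016, -0.017, 0.0033] tot mm 6.0 deg 1.0
n 3 offset [5.8, 1.5, 1.1] rot [-0.0002, -0.1046, 0.0011] tot mm 18.2 deg 18.0
```

View pics/c5.png

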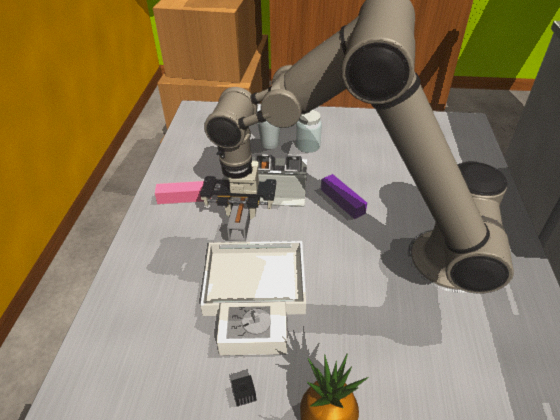

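```bash
python3 - <<'E'
from h import *
from cell import *
p=read_camera("side"); t,s=Tcur()
H=t@np.linalg.inv(rel(2)); print(H[:3,3], H[:3,3]+.085*H[:3,2], H[:3,2])
m=H@np.array([0,0,.085,1]); print(proj(p,m[:3]))
for c in [(-.023,-.023),(.023,-.023),(.023,.023),(-.023,.023)]: print(proj(p,(H@np.array([*c,.085,1]))[:3]))
E
```

```text
[ 0.5869 -0.0149  0.1246] [0.5868 0.07   0.1293] [-0.0008  0.9984  0.0559]
[235.6603 231.1399]
[243.926  225.0802]
[226.2298 224.0188]
[227.615  237.0379]
[244.8876 238.1075]
```

Request:
apply_moves(motion=[{"offset": [6, 1.5, 1], "rotation": [0, -0.1, 0]}, {"offset": [6, 1.5, 1], "rotation": [0, -0.1, 0]}, {"offset": [6, 1.5, 1], "rotation": [0, -0.1, 0]}, {"offset": [2, 0, 1], "rotation": [0, -0.03, 0]}, {"offset": [0, 0, 0], "rotation": [0, 0, 0]}, {"offset": [0, 0, 0], "rotation": [0, 0, 0]}, {"offset": [0, 0, 0], "rotation": [0, 0, 0]}, {"offset": [0, 0, 0], "rotation": [0, 0, 0]}])

```text
time: 8.65
tool_pos: [0.5944, -0.0015, 0.1724]
tool_rot: [3.141, 0.345, 1.553]
contact_force: [0.7, -0.7, -2.6]
opening: 0.0458
```

```bash
python3 - <<'E'
from h import *
from cell import *
t,s=Tcur(); print(s["time"],s["qpos"],s["tool_pos"],s["tool_rot"],s["opening"],s["contact_force"])
H=t@np.linalg.inv(rel(2)); print(H[:3,3], H[:3,3]+.085*H[:3,2], H[:3,2])
p=read_camera("side"); cv2.imwrite("pics/c6.png",cv2.resize(p["img"][160:360,150:350,::-1],None,fx=3,fy=3,interpolation=2))
plan(tool_for(2,-22,mouth=[.59,.07,.105]))
E
```

```text
8.65 [ 0.0124  0.6093  1.478  -0.3893  1.0971  0.2168] [ 0.5944 -0.0015  0.1724] [3.1414 0.3447 1.5533] 0.045763317309005645 [ 0.6597 -0.7243 -2.587 ]
[ 0.5936 -0.0244  0.124 ] [0.5951 0.0575 0.1011] [ 0.0185  0.963  -0.2689]
n 1 offset [16.4, -4.4, -16.4] rot [-0.0068, -0.1114, -0.0182] tot mm 23.5 deg 6.5
```

View pics/c6.png

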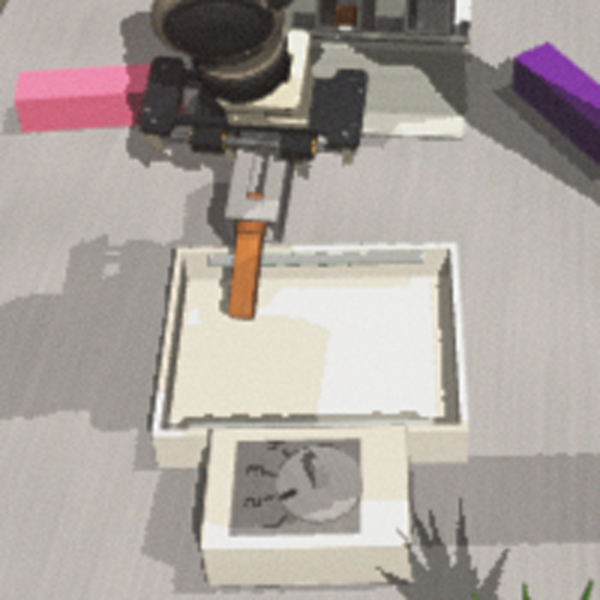

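Request:
apply_moves(motion=[{"offset": [12, -1, -6], "rotation": [0, -0.1, 0]}, {"offset": [10, -1, -6], "rotation": [0, -0.1, 0]}, {"offset": [0, 0, 0], "rotation": [0, 0, 0]}, {"offset": [0, 0, 0], "rotation": [0, 0, 0]}, {"offset": [0, 0, 0], "rotation": [0, 0, 0]}, {"offset": [0, 0, 0], "rotation": [0, 0, 0]}, {"offset": [0, 0, 0], "rotation": [0, 0, 0]}, {"offset": [0, 0, 0], "rotation": [0, 0, 0]}])

```text
time: 9.37
tool_pos: [0.5943, 0.0161, 0.1783]
tool_rot: [3.135, 0.541, 1.537]
contact_force: [0.4, 0.1, -1.8]
opening: 0.0459
```

```bash
python3 - <<'E'
from h import *
from cell import *
t,s=Tcur(); print(s["time"],s["qpos"],s["tool_pos"],s["tool_rot"],s["opening"],s["contact_force"])
H=t@np.linalg.inv(rel(2)); print(H[:3,3], H[:3,3]+.085*H[:3,2], H[:3,2])
p=read_camera("side"); cv2.imwrite("pics/c7.png",cv2.resize(p["img"][160:360,150:350,::-1],None,fx=3,fy=3,interpolation=2))
E
```

```text
9.3667 [ 0.1154  0.6479  1.4517 -0.5819  1.1893  0.4094] [0.5943 0.0161 0.1783] [3.1349 0.5407 1.5374] 0.04594673367914568 [ 0.4179  0.0826 -1.8429]
[ 0.5931 -0.0157  0.1353] [0.5958 0.0601 0.0969] [ 0.031   0.8918 -0.4514]
```

View pics/c7.png

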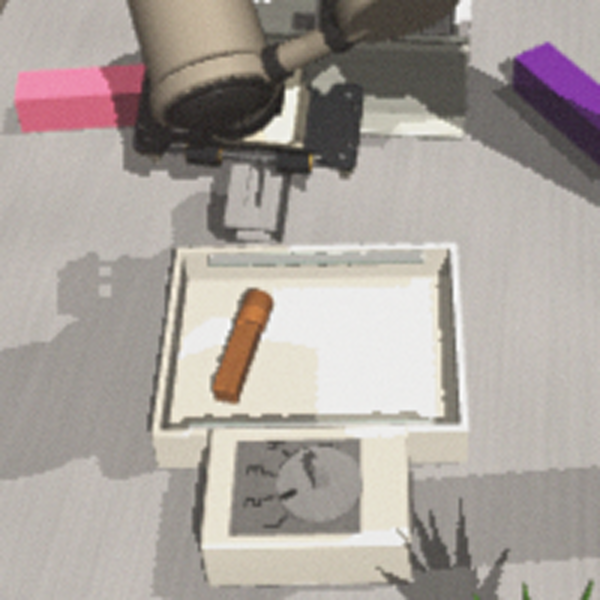

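```bash
python3 - <<'E'
from h import *
W2=tool_for(2,40,c=[.625,-.08,.22])
plan(W2,n=11)
plan(tool_for(2,40,c=[.638,-.317,.18]),T0=W2)
E
```

```text
n 11 offset [-11.9, 3.0, -8.3] rot [0.0006, 0.1061, -0.003] tot mm 154.3 deg 66.9
n 9 offset [-23.9, 1.4, -11.8] rot [-0.0, -0.0, 0.0] tot mm 240.7 deg 0.0
```

Request:
apply_moves(motion=[{"offset": [-12, 3, -8.3], "rotation": [0.0006, 0.106, -0.003]}, {"offset": [-12, 3, -8.3], "rotation": [0.0006, 0.106, -0.003]}, {"offset": [-12, 3, -8.3], "rotation": [0.0006, 0.106, -0.003]}, {"offset": [-12, 3, -8.3], "rotation": [0.0006, 0.106, -0.003]}, {"offset": [-12, 3, -8.3], "rotation": [0.0006, 0.106, -0.003]}, {"offset": [-12, 3, -8.3], "rotation": [0.0006, 0.106, -0.003]}, {"offset": [-12, 3, -8.3], "rotation": [0.0006, 0.106, -0.003]}, {"offset": [-12, 3, -8.3], "rotation": [0.0006, 0.106, -0.003]}, {"offset": [-12, 3, -8.3], "rotation": [0.0006, 0.106, -0.003]}, {"offset": [-12, 3, -8.3], "rotation": [0.0006, 0.106, -0.003]}, {"offset": [-12, 3, -8.3], "rotation": [0.0006, 0.106, -0.003]}, {"offset": [0, 0, 0], "rotation": [0, 0, 0]}])

```text
time: 10.42
tool_pos: [0.6268, -0.1193, 0.2719]
tool_rot: [3.115, -0.675, 1.597]
contact_force: [0.1, -1.0, -3.9]
opening: 0.0457
```

```bash
python3 - <<'E'
from h import *
from cell import *
t,s=Tcur(); print(s["time"],s["qpos"],s["tool_pos"],s["tool_rot"],s["opening"],s["contact_force"])
H=t@np.linalg.inv(rel(2)); print(H[:3,3], H[:3,3]+.085*H[:3,2], H[:3,2])
plan(tool_for(2,40,c=[.638,-.317,.18]))
E
```

```text
10.4167 [-0.5299  0.6942  1.1375  0.5786  1.6659 -0.5964] [ 0.6268 -0.1193  0.2719] [ 3.115  -0.6746  1.5965] 0.04568968784461983 [ 0.0522 -0.9888 -3.861 ]
[ 0.627  -0.09    0.2271] [ 0.6254 -0.0277  0.2848] [-0.0191  0.7335  0.6795]
n 8 offset [-25.8, 1.2, -12.5] rot [0.0013, -0.0061, 0.0023] tot mm 229.6 deg 3.1
```

Request:
apply_moves(motion=[{"offset": [-14, 0.5, -7], "rotation": [0.001, -0.006, 0.002]}, {"offset": [-22, 1, -10], "rotation": [0.001, -0.006, 0.002]}, {"offset": [-26, 1.2, -12.5], "rotation": [0.001, -0.006, 0.002]}, {"offset": [-26, 1.2, -12.5], "rotation": [0.001, -0.006, 0.002]}, {"offset": [-26, 1.2, -12.5], "rotation": [0.001, -0.006, 0.002]}, {"offset": [-26, 1.2, -12.5], "rotation": [0.001, -0.006, 0.002]}, {"offset": [-26, 1.2, -12.5], "rotation": [0.001, -0.006, 0.002]}, {"offset": [-20, 1.2, -10], "rotation": [0.001, -0.006, 0.002]}, {"offset": [-12, 1, -6], "rotation": [0, 0, 0]}, {"offset": [0, 0, 0], "rotation": [0, 0, 0]}])

```text
time: 11.25
tool_pos: [0.6355, -0.348, 0.2261]
tool_rot: [-3.141, -0.606, 1.567]
contact_force: [0.0, -0.5, -2.7]
opening: 0.0456
```

```bash
python3 - <<'E'
from h import *
from cell import *
t,s=Tcur(); print(s["time"],s["qpos"],s["tool_pos"],s["tool_rot"],s["opening"],s["contact_force"])
H=t@np.linalg.inv(rel(2)); print(H[:3,3], H[:3,3]+.085*H[:3,2], H[:3,2])
plan(tool_for(2,40,c=[.638,-.259+.006-.013,.105+.005+.015]))
p=read_camera("side"); cv2.imwrite("pics/c8.png",cv2.resize(p["img"][80:240,180:340,::-1],None,fx=3.7,fy=3.7,interpolation=2))
m=H@np.array([0,0,.085,1]); print((proj(p,m[:3])-[180,80])*3.7)
E
```

```text
11.25 [-0.7545  0.9895  0.6359  0.4596  1.9211 -0.6801] [ 0.6355 -0.348   0.2261] [-3.1415 -0.6062  1.5667] 0.04562645016317076 [ 0.0101 -0.4905 -2.7447]
[ 0.6351 -0.322   0.1794] [ 0.6355 -0.2558  0.2328] [0.0048 0.7784 0.6277]
n 3 offset [4.5, 0.9, 25.5] rot [0.0006, 0.0065, -0.0016] tot mm 77.8 deg 1.2
[203.2452 175.271 ]
```

View pics/c8.png

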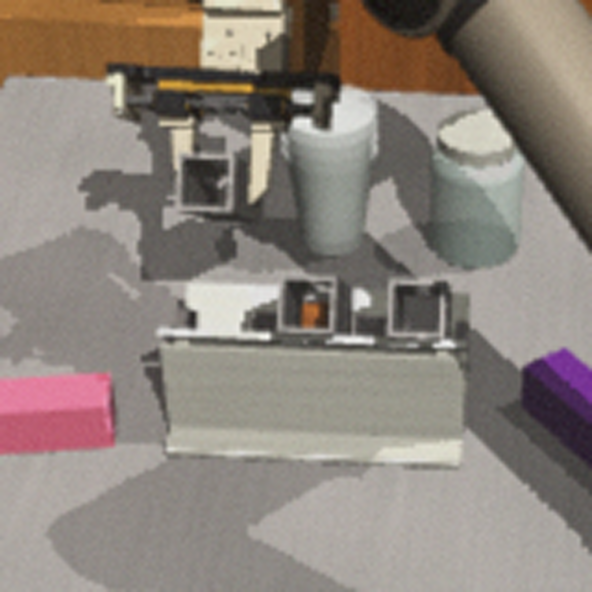

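Request:
apply_moves(motion=[{"offset": [3, 0.8, 15], "rotation": [0, 0.006, -0.0016]}, {"offset": [4, 0.8, 20], "rotation": [0, 0.006, -0.0016]}, {"offset": [4, 0.8, 20], "rotation": [0, 0.006, -0.0016]}, {"offset": [2, 0.3, 10], "rotation": [0, 0, 0]}, {"offset": [0, 0, 0], "rotation": [0, 0, 0]}])

```text
time: 11.72
tool_pos: [0.6387, -0.2926, 0.1815]
tool_rot: [3.136, -0.62, 1.577]
contact_force: [-0.8, -0.0, -2.4]
opening: 0.0459
```

```bash
python3 - <<'E'
from h import *
from cell import *
t,s=Tcur(); print(s["time"],s["tool_pos"],s["tool_rot"],s["opening"],s["contact_force"])
H=t@np.linalg.inv(rel(2)); print(H[:3,3], H[:3,3]+.085*H[:3,2], H[:3,2])
plan(tool_for(2,40,c=[.638,-.259+.004-.0013,.105+.0032+.0015]))
E
```

```text
11.7167 [ 0.6387 -0.2926  0.1815] [ 3.1358 -0.6199  1.5774] 0.04587037210042672 [-0.8035 -0.0032 -2.4219]
[ 0.6384 -0.2658  0.1352] [ 0.6381 -0.2004  0.1894] [-0.0038  0.7698  0.6383]
n 1 offset [-7.3, -0.4, 26.3] rot [0.0014, 0.0058, 0.0037] tot mm 27.3 deg 0.4
```

Request:
apply_moves(motion=[{"offset": [-2, 0, 8], "rotation": [0, 0.002, 0.001]}, {"offset": [-2, 0, 8], "rotation": [0, 0.002, 0.001]}, {"offset": [-2, 0, 7], "rotation": [0, 0.002, 0.001]}, {"offset": [-1, 0, 4], "rotation": [0, 0, 0]}, {"offset": [0, 0, 0], "rotation": [0, 0, 0]}])

```text
time: 12.13
tool_pos: [0.6398, -0.28, 0.1568]
tool_rot: [3.133, -0.622, 1.579]
contact_force: [-0.0, 0.1, -1.7]
opening: 0.0457
```

```bash
python3 - <<'E'
from h import *
from cell import *
t,s=Tcur(); print(s["time"],s["tool_pos"],s["tool_rot"],s["opening"],s["contact_force"])
H=t@np.linalg.inv(rel(2)); print(H[:3,3], H[:3,3]+.085*H[:3,2], H[:3,2])
E
```

```text
12.1333 [ 0.6398 -0.28    0.1568] [ 3.1335 -0.6219  1.5789] 0.04570951847075604 [-0.0063  0.072  -1.7088]
[ 0.6396 -0.2532  0.1105] [ 0.6392 -0.1879  0.1649] [-0.0051  0.7684  0.6399]
```

Request:
apply_moves(motion=[{"offset": [0, 0, 0], "rotation": [0, 0, 0]}, {"offset": [0, 0, 0], "rotation": [0, 0, 0]}, {"offset": [0, 0, 0], "rotation": [0, 0, 0]}, {"offset": [0, 0, 0], "rotation": [0, 0, 0]}, {"offset": [0, 0, 0], "rotation": [0, 0, 0]}], grip=0.27)

```text
time: 12.55
tool_pos: [0.6401, -0.2814, 0.1585]
tool_rot: [3.13, -0.621, 1.579]
contact_force: [0.4, -1.3, 0.3]
opening: 0.0669
```

```bash
python3 - <<'E'
from h import *
from cell import *
t,s=Tcur(); print(s["time"],s["tool_pos"],s["tool_rot"],s["opening"],s["contact_force"])
p=read_camera("side"); cv2.imwrite("pics/c9.png",cv2.resize(p["img"][80:240,180:340,::-1],None,fx=3.7,fy=3.7,interpolation=2))
for q in ["holder2_centre","holder2_mouth"]:
  print(q,[(np.round(d["location"],3),round(d["score"],2)) for d in tip_of(q,p)])
E
```

```text
12.55 [ 0.6401 -0.2814  0.1585] [ 3.1301 -0.6212  1.5795] 0.06686356906049738 [ 0.37   -1.3094  0.3299]
holder2_centre [(array([ 0.639, -0.258,  0.104]), 0.76)]
holder2_mouth [(array([ 0.638, -0.19 ,  0.16 ]), 0.72)]
```

View pics/c9.png

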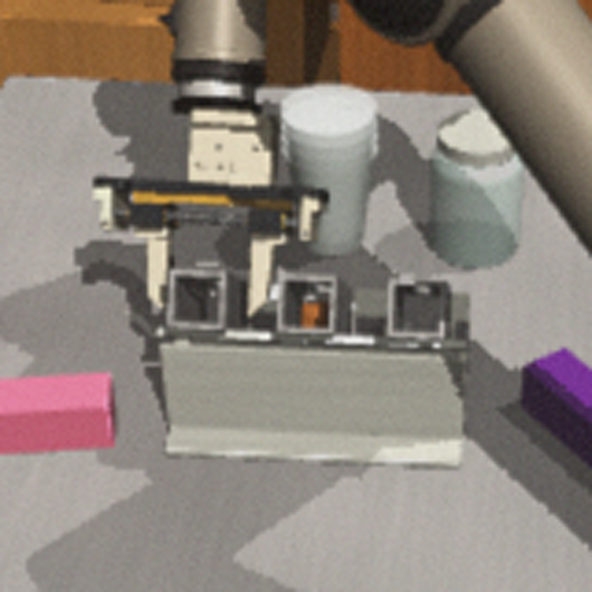

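Request:
apply_moves(motion=[{"offset": [0, 0, -15], "rotation": [0, 0, 0]}, {"offset": [0, 0, -22], "rotation": [0, 0, 0]}, {"offset": [0, 0, -22], "rotation": [0, 0, 0]}, {"offset": [0, -10, -18], "rotation": [0, 0, 0]}, {"offset": [0, -22, -5], "rotation": [0, 0, 0]}, {"offset": [0, -22, 0], "rotation": [0, 0, 0]}, {"offset": [0, -22, 0], "rotation": [0, 0, 0]}, {"offset": [0, -14, 0], "rotation": [0, 0, 0]}, {"offset": [0, 0, 0], "rotation": [0, 0, 0]}])

```text
time: 13.45
tool_pos: [0.5465, -0.33, 0.226]
tool_rot: [3.132, -0.622, 1.582]
contact_force: [-0.5, 0.7, 0.2]
opening: 0.0672
```

```bash
python3 - <<'E'
from h import *
from cell import *
t,s=Tcur(); print(s["time"],s["qpos"],s["tool_pos"],s["tool_rot"],s["opening"],s["contact_force"])
p=read_camera("wrist"); cv2.imwrite("pics/d1.png",p["img"][:,:,::-1])
w=wristcam(p,s)
for q in ["holder1_centre","holder1_mouth","holder2_centre","holder2_mouth"]:
  print(q,[(np.round(d["location"],3),round(d["score"],2)) for d in tip_of(q,w)])
plan(T(Rtool(36),[.549,-.286,.1512]),n=5)
E
```

```text
13.45 [-0.8241  0.807   1.0214  0.4188  1.7763 -0.8433] [ 0.5465 -0.33    0.226 ] [ 3.1318 -0.6217  1.5817] 0.0671634453878296 [-0.526   0.7399  0.248 ]
holder1_centre [(array([ 0.807, -0.19 ,  0.023]), 0.93), (array([ 0.302, -0.213,  0.025]), 0.7), (array([ 0.46 , -0.261,  0.108]), 0.7), (array([ 0.552, -0.261,  0.104]), 0.63)]
holder1_mouth [(array([ 0.55 , -0.194,  0.162]), 0.86), (array([ 0.636, -0.19 ,  0.158]), 0.51)]
holder2_centre [(array([ 0.64 , -0.255,  0.105]), 0.9)]
holder2_mouth [(array([ 0.637, -0.191,  0.162]), 0.93)]
n 5 offset [-1.6, -0.1, 17.1] rot [0.0006, 0.0014, 0.0023] tot mm 85.7 deg 0.8
```

View pics/d1.png

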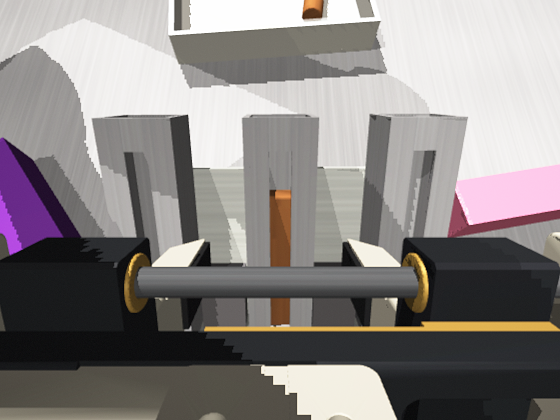

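Request:
apply_moves(motion=[{"offset": [-1, 0, 12], "rotation": [0, 0.001, 0.002]}, {"offset": [-1.5, 0, 17], "rotation": [0, 0.001, 0.002]}, {"offset": [-1.5, 0, 17], "rotation": [0, 0.001, 0.002]}, {"offset": [-1.5, 0, 17], "rotation": [0, 0.001, 0.002]}, {"offset": [-1, 0, 10], "rotation": [0, 0.001, 0.002]}, {"offset": [0, 0, 0], "rotation": [0, 0, 0]}])

```text
time: 14.2
tool_pos: [0.5548, -0.2893, 0.1581]
tool_rot: [3.134, -0.625, 1.579]
contact_force: [-0.4, -0.5, -1.0]
opening: 0.0675
```

```bash
python3 - <<'E'
from h import *
from cell import *
t,s=Tcur(); print(s["time"],s["qpos"],s["tool_pos"],s["tool_rot"],s["opening"],s["contact_force"])
plan(T(Rtool(36),[.5495,-.286,.1512]),n=2)
E
```

```text
14.2 [-0.7763  0.8352  1.1628  0.4329  1.606  -0.8697] [ 0.5548 -0.2893  0.1581] [ 3.1343 -0.6247  1.5787] 0.06747359601578883 [-0.3521 -0.4695 -0.9542]
n 2 offset [-0.7, -2.6, 3.8] rot [0.0014, 0.0018, 0.0032] tot mm 9.3 deg 0.4
```

Request:
apply_moves(motion=[{"offset": [-0.5, -3, 4], "rotation": [0, 0.002, 0.003]}, {"offset": [-0.5, -2, 3], "rotation": [0, 0.002, 0.003]}, {"offset": [0, 0, 0], "rotation": [0, 0, 0]}])

```text
time: 14.45
tool_pos: [0.5507, -0.2859, 0.1516]
tool_rot: [3.138, -0.629, 1.573]
contact_force: [0.7, -0.2, 0.3]
opening: 0.0674
```

Request:
apply_moves(motion=[{"offset": [0, 0, 0], "rotation": [0, 0, 0]}, {"offset": [0, 0, 0], "rotation": [0, 0, 0]}, {"offset": [0, 0, 0], "rotation": [0, 0, 0]}, {"offset": [0, 0, 0], "rotation": [0, 0, 0]}, {"offset": [0, 0, 0], "rotation": [0, 0, 0]}, {"offset": [0, 0, 0], "rotation": [0, 0, 0]}], grip=0.9, grip_force=45)

```text
time: 14.95
tool_pos: [0.5508, -0.2876, 0.1535]
tool_rot: [3.135, -0.626, 1.573]
contact_force: [0.6, 1.2, -1.8]
opening: 0.046
```

```bash
python3 - <<'E'
from h import *
from cell import *
t,s=Tcur(); print(s["time"],s["qpos"],s["tool_pos"],s["tool_rot"],s["opening"],s["contact_force"])
p=read_camera("side")
for q in ["holder1_centre","holder1_mouth","muddler2_centre"]:
  print(q,[(np.round(d["location"],3),round(d["score"],2)) for d in tip_of(q,p)])
E
```

```text
14.95 [-0.7795  0.8326  1.1833  0.4342  1.5905 -0.8753] [ 0.5508 -0.2876  0.1535] [ 3.1351 -0.6264  1.573 ] 0.04596478470161991 [ 0.5743  1.1738 -1.7896]
holder1_centre [(array([ 0.3  , -0.216,  0.022]), 0.87), (array([ 0.554, -0.255,  0.104]), 0.73), (array([ 0.805, -0.192,  0.026]), 0.63)]
holder1_mouth [(array([ 0.35 , -0.278,  0.022]), 0.9), (array([ 0.55 , -0.188,  0.16 ]), 0.83), (array([ 0.893, -0.178,  0.023]), 0.75)]
muddler2_centre [(array([0.602, 0.128, 0.024]), 0.83)]
```

Request:
apply_moves(motion=[{"offset": [-0.5, 0, -12], "rotation": [0, 0, 0]}, {"offset": [-1, 0, -18], "rotation": [0, 0, 0]}, {"offset": [-1.5, 0, -22], "rotation": [0, 0, 0]}, {"offset": [-1.5, 0, -22], "rotation": [0, 0, 0]}, {"offset": [-1, 0, -15], "rotation": [0, 0, 0]}, {"offset": [0, 0, 0], "rotation": [0, 0, 0]}])

```text
time: 15.65
tool_pos: [0.5496, -0.3459, 0.2218]
tool_rot: [-3.141, -0.627, 1.569]
contact_force: [0.3, -0.5, -3.1]
opening: 0.0459
```

```bash
cat >> h.py <<'E'
HOME[1]=(np.array([.5508,-.2876,.1535]),np.array([3.1351,-.6264,1.573]),np.array([.550,-.259,.105]))
E
python3 - <<'E'
from h import *
from cell import *
t,s=Tcur(); print(s["time"],s["qpos"],s["tool_pos"],s["tool_rot"],s["opening"],s["contact_force"])
p=read_camera("side"); cv2.imwrite("pics/d2.png",cv2.resize(p["img"][80:240,180:340,::-1],None,fx=3.7,fy=3.7,interpolation=2))
W=tool_for(1,40,c=[.545,-.07,.22]); plan(W)
plan(tool_for(1,2,mouth=[.485,.065,.13]),T0=W)
E
```

```text
15.65 [-0.8357  0.8402  0.9677  0.4164  1.8057 -0.8351] [ 0.5496 -0.3459  0.2218] [-3.1407 -0.6268  1.5694] 0.0458843254068203 [ 0.3144 -0.4988 -3.0703]
n 9 offset [25.3, -0.4, 11.8] rot [-0.0007, -0.0002, -0.0004] tot mm 250.9 deg 0.4
n 6 offset [8.7, -10.1, 18.6] rot [0.0002, -0.1105, -0.0006] tot mm 135.4 deg 38.0
```

View pics/d2.png

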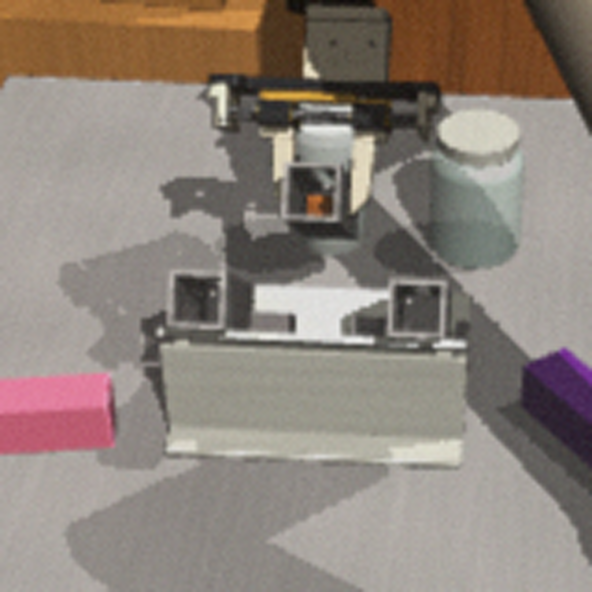

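```bash
python3 - <<'E'
from h import *
W=tool_for(1,40,c=[.545,-.08,.25]); plan(W,n=9)
E
```

```text
n 9 offset [26.3, -0.4, 8.4] rot [-0.0007, -0.0002, -0.0004] tot mm 248.8 deg 0.4
```

Request:
apply_moves(motion=[{"offset": [14, 0, 2], "rotation": [0, 0, 0]}, {"offset": [20, 0, 5], "rotation": [0, 0, 0]}, {"offset": [26, -0.4, 8], "rotation": [0, 0, 0]}, {"offset": [26, -0.4, 8], "rotation": [0, 0, 0]}, {"offset": [26, -0.4, 8], "rotation": [0, 0, 0]}, {"offset": [26, -0.4, 8], "rotation": [0, 0, 0]}, {"offset": [26, -0.4, 8], "rotation": [0, 0, 0]}, {"offset": [26, -0.4, 8], "rotation": [0, 0, 0]}, {"offset": [22, -0.4, 10], "rotation": [0, 0, 0]}, {"offset": [14, 0, 7], "rotation": [0, 0, 0]}, {"offset": [0, 0, 0], "rotation": [0, 0, 0]}])

```text
time: 16.62
tool_pos: [0.5419, -0.1027, 0.2836]
tool_rot: [-3.114, -0.639, 1.553]
contact_force: [0.5, -0.1, -2.5]
opening: 0.0457
```

```bash
python3 - <<'E'
from h import *
from cell import *
t,s=Tcur(); print(s["time"],s["qpos"],s["tool_pos"],s["tool_rot"],s["opening"],s["contact_force"])
plan(tool_for(1,2,mouth=[.485,.075,.13]))
E
```

```text
16.6167 [-0.5619  0.5307  1.3884  0.5197  1.609  -0.6365] [ 0.5419 -0.1027  0.2836] [-3.1143 -0.6393  1.5528] 0.04571193895802618 [ 0.538  -0.0654 -2.4523]
n 6 offset [9.9, -9.2, 22.1] rot [-0.0042, -0.1127, -0.002] tot mm 152.7 deg 38.8
```

Request:
apply_moves(motion=[{"offset": [10, -9, 22], "rotation": [-0.004, -0.11, -0.002]}, {"offset": [10, -9, 22], "rotation": [-0.004, -0.11, -0.002]}, {"offset": [10, -9, 22], "rotation": [-0.004, -0.11, -0.002]}, {"offset": [10, -9, 22], "rotation": [-0.004, -0.11, -0.002]}, {"offset": [10, -9, 22], "rotation": [-0.004, -0.11, -0.002]}, {"offset": [8, -8, 16], "rotation": [-0.004, -0.08, -0.002]}, {"offset": [0, 0, 0], "rotation": [0, 0, 0]}])

```text
time: 17.2
tool_pos: [0.4837, -0.0044, 0.1798]
tool_rot: [3.138, 0.017, 1.573]
contact_force: [-1.1, 0.5, -3.3]
opening: 0.0459
```

```bash
python3 - <<'E'
from h import *
from cell import *
t,s=Tcur(); print(s["time"],s["qpos"],s["tool_pos"],s["tool_rot"],s["opening"],s["contact_force"])
H=t@np.linalg.inv(rel(1)); print(H[:3,3], H[:3,3]+.085*H[:3,2], H[:3,2])
plan(tool_for(1,-15,mouth=[.482,.075,.10]))
E
```

```text
17.2 [-0.159   0.3941  1.7952 -0.0203  0.9458 -0.1499] [ 0.4837 -0.0044  0.1798] [3.1378 0.0173 1.5735] 0.04593042823170601 [-1.0999  0.5496 -3.35  ]
[ 0.4829 -0.0107  0.1238] [0.4828 0.0742 0.1284] [-0.0008  0.9985  0.0544]
n 3 offset [7.1, -0.3, 1.3] rot [-0.0002, -0.1054, -0.0002] tot mm 21.7 deg 18.1
```

Request:
apply_moves(motion=[{"offset": [7, 0, 1], "rotation": [0, -0.1, 0]}, {"offset": [7, 0, 1], "rotation": [0, -0.1, 0]}, {"offset": [7, 0, 1], "rotation": [0, -0.1, 0]}, {"offset": [3, 0, 1], "rotation": [0, -0.03, 0]}, {"offset": [0, 0, 0], "rotation": [0, 0, 0]}, {"offset": [0, 0, 0], "rotation": [0, 0, 0]}, {"offset": [0, 0, 0], "rotation": [0, 0, 0]}, {"offset": [0, 0, 0], "rotation": [0, 0, 0]}, {"offset": [0, 0, 0], "rotation": [0, 0, 0]}])

```text
time: 17.95
tool_pos: [0.4853, 0.0142, 0.1705]
tool_rot: [-3.137, 0.349, 1.567]
contact_force: [-0.7, 0.3, -1.9]
opening: 0.0463
```

Request:
apply_moves(motion=[{"offset": [12, 0, -6], "rotation": [0, -0.1, 0]}, {"offset": [10, 0, -6], "rotation": [0, -0.1, 0]}, {"offset": [0, 0, 0], "rotation": [0, 0, 0]}, {"offset": [0, 0, 0], "rotation": [0, 0, 0]}, {"offset": [0, 0, 0], "rotation": [0, 0, 0]}, {"offset": [0, 0, 0], "rotation": [0, 0, 0]}, {"offset": [0, 0, 0], "rotation": [0, 0, 0]}, {"offset": [0, 0, 0], "rotation": [0, 0, 0]}])

```text
time: 18.62
tool_pos: [0.4871, 0.0331, 0.1757]
tool_rot: [3.141, 0.545, 1.552]
contact_force: [0.3, 0.1, -1.9]
opening: 0.0457
```

```bash
python3 - <<'E'
from h import *
from cell import *
t,s=Tcur(); print(s["time"],s["qpos"],s["tool_pos"],s["tool_rot"],s["opening"],s["contact_force"])
H=t@np.linalg.inv(rel(1)); print(H[:3,3], H[:3,3]+.085*H[:3,2], H[:3,2])
p=read_camera("side"); cv2.imwrite("pics/d3.png",cv2.resize(p["img"][160:360,150:350,::-1],None,fx=3,fy=3,interpolation=2))
for q in ["muddler1_centre","muddler2_centre"]:
  print(q,[(np.round(d["location"],3),round(d["score"],2)) for d in tip_of(q,p)])
E
```

```text
18.6167 [ 0.1749  0.5038  1.7459 -0.6103  1.0935  0.5358] [0.4871 0.0331 0.1757] [3.1415 0.5453 1.5524] 0.04566459002684138 [ 0.3458  0.106  -1.9456]
[ 0.4854 -0.0004  0.1305] [0.487  0.0752 0.0918] [ 0.0185  0.8898 -0.4561]
muddler1_centre [(array([0.486, 0.14 , 0.018]), 0.82)]
muddler2_centre [(array([0.602, 0.124, 0.019]), 0.61)]
```

View pics/d3.png

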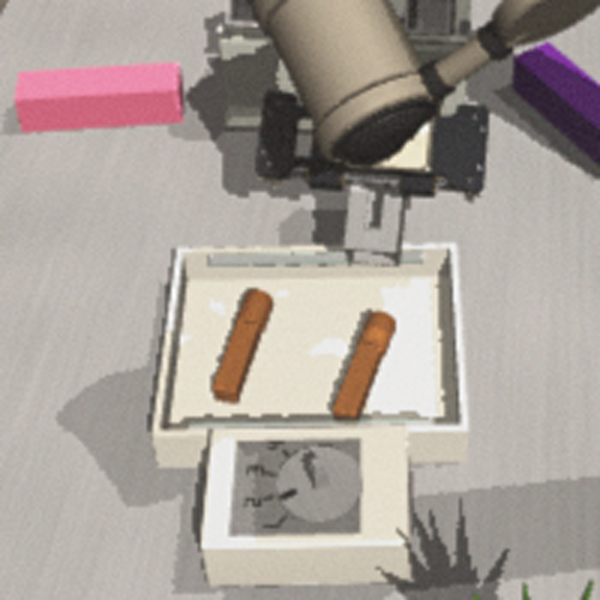

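```bash
python3 - <<'E'
from h import *
W=tool_for(1,40,c=[.545,-.08,.25]); plan(W,n=11)
E
```

```text
n 11 offset [-13.8, 5.4, -11.6] rot [-0.0004, 0.1066, -0.0016] tot mm 196.7 deg 67.2
```

Request:
apply_moves(motion=[{"offset": [-14, 4, -11.6], "rotation": [0, 0.106, -0.0016]}, {"offset": [-14, 5.4, -11.6], "rotation": [0, 0.106, -0.0016]}, {"offset": [-14, 5.4, -11.6], "rotation": [0, 0.106, -0.0016]}, {"offset": [-14, 5.4, -11.6], "rotation": [0, 0.106, -0.0016]}, {"offset": [-14, 5.4, -11.6], "rotation": [0, 0.106, -0.0016]}, {"offset": [-14, 5.4, -11.6], "rotation": [0, 0.106, -0.0016]}, {"offset": [-14, 5.4, -11.6], "rotation": [0, 0.106, -0.0016]}, {"offset": [-14, 5.4, -11.6], "rotation": [0, 0.106, -0.0016]}, {"offset": [-14, 5.4, -11.6], "rotation": [0, 0.106, -0.0016]}, {"offset": [-14, 5.4, -11.6], "rotation": [0, 0.106, -0.0016]}, {"offset": [-12, 5, -10], "rotation": [0, 0.1, -0.0016]}, {"offset": [0, 0, 0], "rotation": [0, 0, 0]}])

```text
time: 19.77
tool_pos: [0.5461, -0.1166, 0.3028]
tool_rot: [3.12, -0.663, 1.597]
contact_force: [-0.9, 0.5, -2.7]
opening: 0.0456
```

```bash
python3 - <<'E'
from h import *
from cell import *
t,s=Tcur(); print(s["time"],s["qpos"],s["tool_pos"],s["tool_rot"],s["opening"],s["contact_force"])
H=t@np.linalg.inv(rel(1)); print(H[:3,3], H[:3,3]+.085*H[:3,2], H[:3,2])
plan(tool_for(1,40,c=[.55,-.317,.19]),n=9)
E
```

```text
19.7667 [-0.5889  0.5297  1.3447  0.5429  1.6573 -0.6693] [ 0.5461 -0.1166  0.3028] [ 3.1201 -0.6627  1.5971] 0.045629546830407666 [-0.9459  0.5039 -2.7322]
[ 0.5454 -0.0863  0.2554] [ 0.5438 -0.0232  0.3123] [-0.0189  0.742   0.6702]
n 9 offset [-24.6, 0.3, -9.6] rot [0.0001, -0.0041, 0.0021] tot mm 237.9 deg 2.4
```

Request:
apply_moves(motion=[{"offset": [-14, 0, -6], "rotation": [0, -0.004, 0.002]}, {"offset": [-22, 0.3, -9], "rotation": [0, -0.004, 0.002]}, {"offset": [-26, 0.3, -10], "rotation": [0, -0.004, 0.002]}, {"offset": [-26, 0.3, -10], "rotation": [0, -0.004, 0.002]}, {"offset": [-26, 0.3, -10], "rotation": [0, -0.004, 0.002]}, {"offset": [-26, 0.3, -10], "rotation": [0, -0.004, 0.002]}, {"offset": [-26, 0.3, -10], "rotation": [0, -0.004, 0.002]}, {"offset": [-26, 0.3, -10], "rotation": [0, -0.004, 0.002]}, {"offset": [-18, 0, -7], "rotation": [0, -0.004, 0.002]}, {"offset": [-10, 0, -4], "rotation": [0, 0, 0]}, {"offset": [0, 0, 0], "rotation": [0, 0, 0]}])

```text
time: 20.68
tool_pos: [0.5478, -0.3545, 0.234]
tool_rot: [-3.136, -0.609, 1.567]
contact_force: [-0.2, 0.2, -2.0]
opening: 0.0457
```

```bash
python3 - <<'E'
from h import *
from cell import *
t,s=Tcur(); print(s["time"],s["qpos"],s["tool_pos"],s["tool_rot"],s["opening"],s["contact_force"])
H=t@np.linalg.inv(rel(1)); print(H[:3,3], H[:3,3]+.085*H[:3,2], H[:3,2])
plan(tool_for(1,40,c=[.55,-.259+.006-.019,.105+.005+.023]))
p=read_camera("side"); cv2.imwrite("pics/d4.png",cv2.resize(p["img"][80:240,180:340,::-1],None,fx=3.7,fy=3.7,interpolation=2))
E
```

```text
20.6833 [-0.8411  0.8345  0.9379  0.4023  1.8292 -0.8276] [ 0.5478 -0.3545  0.234 ] [-3.1361 -0.6086  1.5675] 0.04571508583426451 [-0.2414  0.1891 -1.9912]
[ 0.5465 -0.3268  0.185 ] [ 0.547  -0.2607  0.2385] [0.0051 0.7774 0.629 ]
n 3 offset [4.6, 1.0, 24.7] rot [-0.0029, 0.0059, -0.0015] tot mm 75.3 deg 1.2
```

View pics/d4.png

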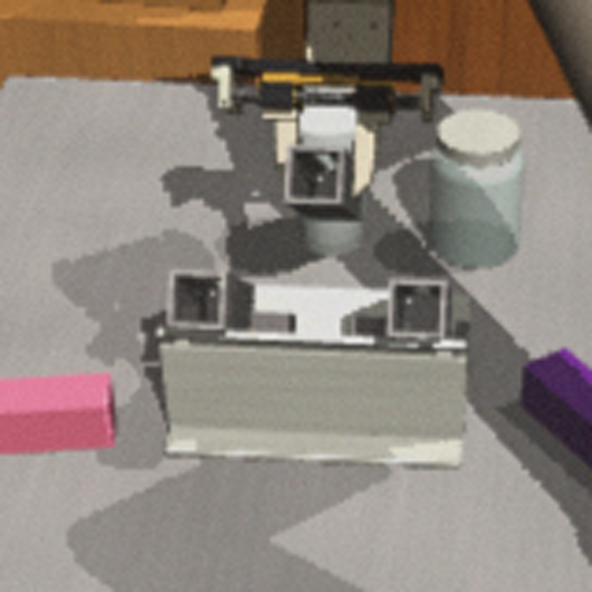

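Holder 1 is empty, and the other two are still home. Next I lower it.

Request:
apply_moves(motion=[{"offset": [3, 1, 14], "rotation": [-0.002, 0.006, -0.0016]}, {"offset": [4, 1, 20], "rotation": [-0.003, 0.006, -0.0016]}, {"offset": [4, 1, 20], "rotation": [-0.003, 0.006, -0.0016]}, {"offset": [2, 0.3, 10], "rotation": [0, 0, 0]}, {"offset": [0, 0, 0], "rotation": [0, 0, 0]}])

```text
time: 21.15
tool_pos: [0.5518, -0.2991, 0.1902]
tool_rot: [3.135, -0.623, 1.578]
contact_force: [-0.3, 0.4, -1.6]
opening: 0.0459
```

```bash
python3 - <<'E'
from h import *
from cell import *
t,s=Tcur(); print(s["time"],s["tool_pos"],s["tool_rot"],s["opening"],s["contact_force"])
H=t@np.linalg.inv(rel(1)); print(H[:3,3], H[:3,3]+.085*H[:3,2], H[:3,2])
plan(tool_for(1,40,c=[.55,-.259+.004-.0013,.105+.0032+.0015]))
E
```

```text
21.15 [ 0.5518 -0.2991  0.1902] [ 3.1346 -0.6231  1.5783] 0.045886897602444895 [-0.3062  0.365  -1.6269]
[ 0.5509 -0.2707  0.1416] [ 0.5505 -0.2054  0.1961] [-0.0041  0.7681  0.6403]
n 2 offset [-3.6, -0.6, 17.1] rot [-0.0013, 0.0016, 0.0022] tot mm 35.0 deg 0.3
```

Request:
apply_moves(motion=[{"offset": [-2, 0, 9], "rotation": [-0.001, 0.001, 0.001]}, {"offset": [-2, 0, 10], "rotation": [-0.001, 0.001, 0.001]}, {"offset": [-2, -0.5, 9], "rotation": [0, 0, 0.001]}, {"offset": [-1, -0.5, 7], "rotation": [0, 0, 0]}, {"offset": [0, 0, 0], "rotation": [0, 0, 0]}])

```text
time: 21.57
tool_pos: [0.5521, -0.2818, 0.1581]
tool_rot: [3.13, -0.62, 1.58]
contact_force: [-0.3, -0.3, -1.9]
opening: 0.0461
```

```bash
python3 - <<'E'
from h import *
from cell import *
t,s=Tcur(); print(s["time"],s["tool_pos"],s["tool_rot"],s["opening"],s["contact_force"])
H=t@np.linalg.inv(rel(1)); print(H[:3,3], H[:3,3]+.085*H[:3,2], H[:3,2])
plan(tool_for(1,40,c=[.55,-.259+.004-.0013,.105+.0032+.0015]))
E
```

```text
21.5667 [ 0.5521 -0.2818  0.1581] [ 3.13   -0.62    1.5799] 0.04612269868368338 [-0.3027 -0.2705 -1.8876]
[ 0.5514 -0.2536  0.1094] [ 0.5509 -0.1881  0.1637] [-0.0057  0.7701  0.6378]
n 1 offset [-2.4, -1.3, -1.8] rot [0.0011, 0.0064, 0.0056] tot mm 3.3 deg 0.5
```

Its estimated position is on the floor, about 7 mm up-slope. Release.

Request:
apply_moves(motion=[{"offset": [0, 0, 0], "rotation": [0, 0, 0]}, {"offset": [0, 0, 0], "rotation": [0, 0, 0]}, {"offset": [0, 0, 0], "rotation": [0, 0, 0]}, {"offset": [0, 0, 0], "rotation": [0, 0, 0]}, {"offset": [0, 0, 0], "rotation": [0, 0, 0]}], grip=0.27)

```text
time: 21.98
tool_pos: [0.5522, -0.2825, 0.1587]
tool_rot: [3.128, -0.62, 1.58]
contact_force: [0.5, -0.3, -0.4]
opening: 0.0663
```

```bash
python3 - <<'E'
from h import *
from cell import *
t,s=Tcur(); print(s["time"],s["tool_pos"],s["tool_rot"],s["opening"],s["contact_force"])
p=read_camera("side"); cv2.imwrite("pics/d5.png",cv2.resize(p["img"][80:240,180:340,::-1],None,fx=3.7,fy=3.7,interpolation=2))
for q in ["holder1_centre","holder1_mouth"]:
  print(q,[(np.round(d["location"],3),round(d["score"],2)) for d in tip_of(q,p)])
E
```

```text
21.9833 [ 0.5522 -0.2825  0.1587] [ 3.1285 -0.6201  1.5798] 0.06625585259081897 [ 0.5046 -0.2618 -0.4438]
holder1_centre [(array([ 0.298, -0.213,  0.022]), 0.86), (array([ 0.552, -0.256,  0.104]), 0.85)]
holder1_mouth [(array([ 0.352, -0.281,  0.023]), 0.95), (array([ 0.892, -0.177,  0.021]), 0.9), (array([ 0.549, -0.193,  0.16 ]), 0.77)]
```

View pics/d5.png

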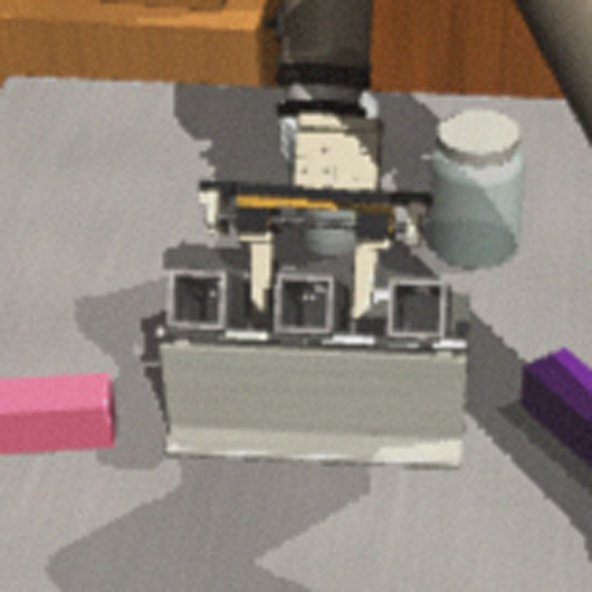

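Request:
apply_moves(motion=[{"offset": [0, 0, -15], "rotation": [0, 0, 0]}, {"offset": [0, 0, -22], "rotation": [0, 0, 0]}, {"offset": [0, 0, -22], "rotation": [0, 0, 0]}, {"offset": [0, 0, -22], "rotation": [0, 0, 0]}, {"offset": [0, 0, -15], "rotation": [0, -0.05, 0]}, {"offset": [5, 0, -15], "rotation": [0, -0.1, 0]}, {"offset": [10, 0, -15], "rotation": [0, -0.12, 0]}, {"offset": [15, 0, -12], "rotation": [0, -0.12, 0]}, {"offset": [20, 0, -8], "rotation": [0, -0.1, 0]}, {"offset": [25, 0, -4], "rotation": [0, -0.1, 0]}, {"offset": [25, 0, 0], "rotation": [0, -0.05, 0]}])

```text
time: 23.05
tool_pos: [0.5491, -0.2722, 0.3094]
tool_rot: [3.131, 0.044, 1.561]
contact_force: [-0.0, 1.0, -0.1]
opening: 0.067
```

```bash
python3 - <<'E'
from h import *
from cell import *
t,s=Tcur(); print(s["time"],s["qpos"],s["tool_pos"],s["tool_rot"],s["opening"],s["contact_force"])
A=T(Rtool(0,100),[.5,.08,.33]); plan(A)
plan(T(Rtool(0,114),[.51,.40,.25]),T0=A)
E
```

```text
23.05 [-0.5721  0.4815  1.2587 -0.032   1.3687 -0.5562] [ 0.5491 -0.2722  0.3094] [3.1306 0.044  1.5605] 0.06698749776623884 [-0.0283  1.017  -0.0893]
n 12 offset [29.6, -1.9, -2.4] rot [0.0006, 0.0037, -0.0154] tot mm 356.2 deg 10.9
n 11 offset [27.7, 9.1, 7.3] rot [-0.0, 0.0, -0.0222] tot mm 330.0 deg 14.0
```

Request:
apply_moves(motion=[{"offset": [29.6, -2, -2.4], "rotation": [0, 0.0037, -0.0154]}, {"offset": [29.6, -2, -2.4], "rotation": [0, 0.0037, -0.0154]}, {"offset": [29.6, -2, -2.4], "rotation": [0, 0.0037, -0.0154]}, {"offset": [29.6, -2, -2.4], "rotation": [0, 0.0037, -0.0154]}, {"offset": [29.6, -2, -2.4], "rotation": [0, 0.0037, -0.0154]}, {"offset": [29.6, -2, -2.4], "rotation": [0, 0.0037, -0.0154]}, {"offset": [29.6, -2, -2.4], "rotation": [0, 0.0037, -0.0154]}, {"offset": [29.6, -2, -2.4], "rotation": [0, 0.0037, -0.0154]}, {"offset": [29.6, -2, -2.4], "rotation": [0, 0.0037, -0.0154]}, {"offset": [29.6, -2, -2.4], "rotation": [0, 0.0037, -0.0154]}, {"offset": [29.6, -2, -2.4], "rotation": [0, 0.0037, -0.0154]}, {"offset": [29.6, -2, -2.4], "rotation": [0, 0.0037, -0.0154]}], grip=0.15)

```text
time: 24.05
tool_pos: [0.4911, 0.0994, 0.3331]
tool_rot: [3.129, 0.004, 1.756]
contact_force: [0.4, 0.0, 0.6]
opening: 0.0778
```

```bash
python3 - <<'E'
from h import *
from cell import *
t,s=Tcur(); print(s["time"],s["qpos"],s["tool_pos"],s["tool_rot"],s["opening"],s["contact_force"])
plan(T(Rtool(0,114),[.51,.39,.25]),n=11)
E
```

```text
24.05 [ 0.0479  0.2616  1.5236 -0.0025  1.343  -0.1364] [0.4911 0.0994 0.3331] [3.1287 0.0043 1.7556] 0.07780643015026768 [0.3821 0.0037 0.6306]
n 11 offset [24.9, 9.2, 7.6] rot [0.0011, 0.0005, -0.0213] tot mm 302.8 deg 13.4
```

Request:
apply_moves(motion=[{"offset": [25, 9, 7.6], "rotation": [0.001, 0, -0.021]}, {"offset": [25, 9, 7.6], "rotation": [0.001, 0, -0.021]}, {"offset": [25, 9, 7.6], "rotation": [0.001, 0, -0.021]}, {"offset": [25, 9, 7.6], "rotation": [0.001, 0, -0.021]}, {"offset": [25, 9, 7.6], "rotation": [0.001, 0, -0.021]}, {"offset": [25, 9, 7.6], "rotation": [0.001, 0, -0.021]}, {"offset": [25, 9, 7.6], "rotation": [0.001, 0, -0.021]}, {"offset": [25, 9, 7.6], "rotation": [0.001, 0, -0.021]}, {"offset": [25, 9, 7.6], "rotation": [0.001, 0, -0.021]}, {"offset": [20, 7, 6], "rotation": [0.001, 0, -0.021]}, {"offset": [10, 4, 4], "rotation": [0, 0, -0.01]}, {"offset": [0, 0, 0], "rotation": [0, 0, 0]}])

```text
time: 25.05
tool_pos: [0.5033, 0.3887, 0.254]
tool_rot: [3.136, 0.005, 1.993]
contact_force: [-1.2, -0.2, 0.2]
opening: 0.0782
```

```bash
python3 - <<'E'
from h import *
from cell import *
t,s=Tcur(); print(s["time"],s["qpos"],s["tool_pos"],s["tool_rot"],s["opening"],s["contact_force"])
p=read_camera("wrist"); cv2.imwrite("pics/e1.png",p["img"][:,:,::-1])
w=wristcam(p,s)
for q in ["knob_centre","shaft_top"]:
  print(q,[(np.round(d["location"],3),round(d["score"],2)) for d in tip_of(q,w)])
p=read_camera("side"); cv2.imwrite("pics/e2.png",p["img"][:,:,::-1])
E
```

```text
25.05 [ 0.5394  0.5737  1.2541 -0.0056  1.3083  0.119 ] [0.5033 0.3887 0.254 ] [3.1355 0.0048 1.9927] 0.07817244956564073 [-1.165  -0.2491  0.2301]
knob_centre [(array([0.517, 0.437, 0.018]), 0.89)]
shaft_top [(array([0.505, 0.29 , 0.09 ]), 0.77)]
```

View pics/e1.png

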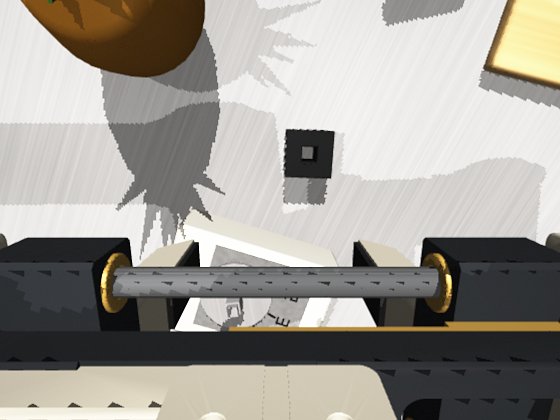

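View pics/e2.png

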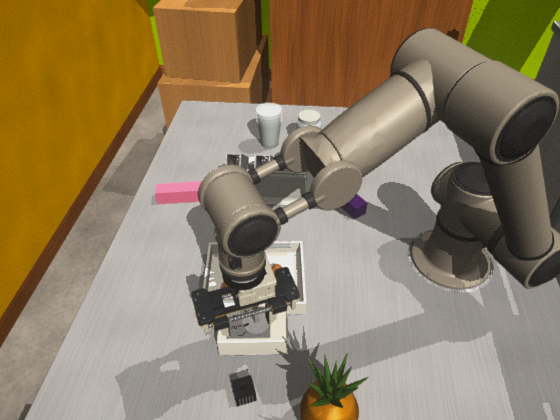

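```bash
python3 - <<'E'
import cv2
a=cv2.imread("pics/e1.png")
cv2.imwrite("pics/e3.png",cv2.resize(a[115:195,265:355],None,fx=7,fy=7,interpolation=cv2.INTER_NEAREST))
E
```

```text
(no output)
```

View pics/e3.png

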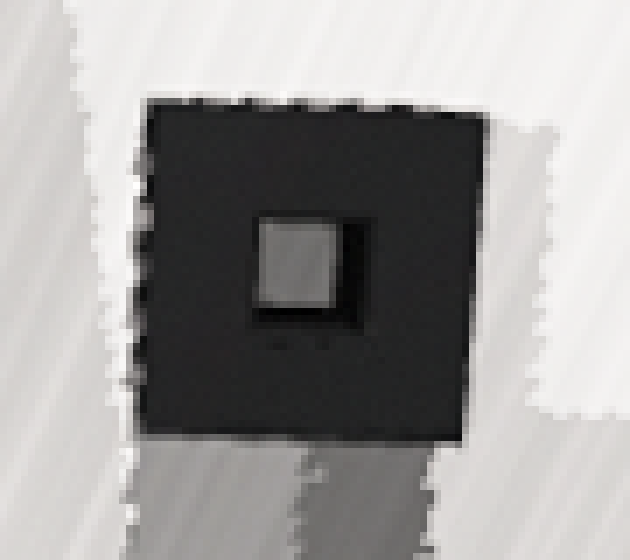

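```bash
python3 - <<'E'
from h import *
from cell import *
p=read_camera("wrist"); t,s=Tcur(); w=wristcam(p,s)
f=lambda u,v:(265+u/7,115+v/7)
q=[ray(w,f(*c),.034) for c in [(150,104),(486,116),(465,440),(143,436)]]
print(np.array(q),np.mean(q,0))
for i in range(4):
    d=q[(i+1)%4]-q[i]; print(np.linalg.norm(d),np.degrees(np.arctan2(d[1],d[0]))%90)
b=[ray(w,f(*c),.034) for c in [(255,213),(373,217),(362,328),(250,325)]]
print(np.mean(b,0))
for i in range(4):
    d=b[(i+1)%4]-b[i]; print(np.linalg.norm(d),np.degrees(np.arctan2(d[1],d[0]))%90)
E
```

```text
[[0.4904 0.4471 0.034 ]
 [0.5316 0.4637 0.034 ]
 [0.5483 0.4239 0.034 ]
 [0.5078 0.4066 0.034 ]] [0.5195 0.4353 0.034 ]
0.044442689600081665 22.004675555654405
0.043143841856911 22.72894298338501
0.044065551582212155 23.209913039139707
0.04407712117609763 23.216592607711675
[0.519 0.436 0.034]
0.015781021458396313 22.064249738635265
0.014784420655410965 20.07447031243896
0.015152357335234675 22.423666466984315
0.014871005927271627 22.509755977114338
```

```bash
python3 - <<'E'
from h import *
A=T(Rtool(0,112.5),[.519,.4357,.15]); plan(A,n=5)
E
```

```text
n 5 offset [8.1, 6.5, 21.2] rot [0.0017, 0.001, 0.005] tot mm 118.1 deg 1.5
```

Request:
apply_moves(motion=[{"offset": [8, 6.5, 21], "rotation": [0.0017, 0.001, 0.005]}, {"offset": [8, 6.5, 21], "rotation": [0.0017, 0.001, 0.005]}, {"offset": [8, 6.5, 21], "rotation": [0.0017, 0.001, 0.005]}, {"offset": [8, 6.5, 21], "rotation": [0.0017, 0.001, 0.005]}, {"offset": [8, 6.5, 21], "rotation": [0.0017, 0.001, 0.005]}, {"offset": [0, 0, 0], "rotation": [0, 0, 0]}])

```text
time: 25.8
tool_pos: [0.5257, 0.4302, 0.1556]
tool_rot: [3.129, -0.001, 1.95]
contact_force: [-0.5, -0.6, -0.7]
opening: 0.078
```

```bash
python3 - <<'E'
from h import *
from cell import *
t,s=Tcur(); print(s["time"],s["qpos"],s["tool_pos"],s["tool_rot"],s["opening"],s["contact_force"])
plan(T(Rtool(0,112.5),[.519,.4357,.15]),n=1)
plan(T(Rtool(0,112.5),[.519,.4357,.072]),n=5)
p=read_camera("wrist"); cv2.imwrite("pics/e4.png",p["img"][:,:,::-1])
E
```

```text
25.8 [ 0.5737  0.7364  1.2318 -0.0019  1.1613  0.1951] [0.5257 0.4302 0.1556] [ 3.1294 -0.0006  1.9502] 0.07804458806144854 [-0.5476 -0.5532 -0.6622]
n 1 offset [7.6, -4.3, 5.5] rot [0.0122, -0.0006, -0.0133] tot mm 10.3 deg 1.0
n 5 offset [1.5, -1.0, 16.7] rot [0.0024, -0.0001, -0.0027] tot mm 84.0 deg 1.0
```

View pics/e4.png

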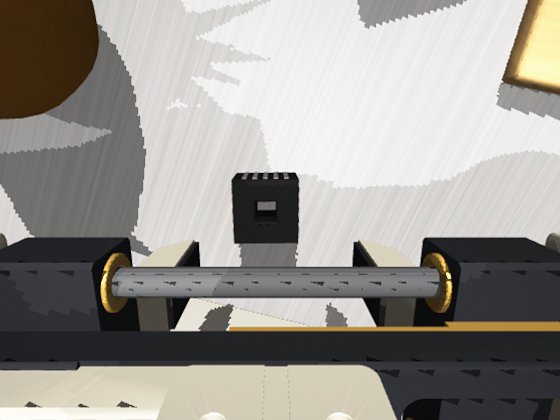

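Request:
apply_moves(motion=[{"offset": [5, -3, 6], "rotation": [0.006, 0, -0.006]}, {"offset": [3, -2, 14], "rotation": [0.006, 0, -0.006]}, {"offset": [0, 0, 18], "rotation": [0, 0, 0]}, {"offset": [0, 0, 15], "rotation": [0, 0, 0]}, {"offset": [0, 0, 0], "rotation": [0, 0, 0]}])

```text
time: 26.27
tool_pos: [0.5209, 0.4341, 0.1095]
tool_rot: [3.13, -0.002, 1.961]
contact_force: [-1.3, -0.0, -0.4]
opening: 0.0783
```

```bash
python3 - <<'E'
from h import *
from cell import *
t,s=Tcur(); print(s["time"],s["qpos"],s["tool_pos"],s["tool_rot"],s["opening"],s["contact_force"])
plan(T(Rtool(0,112.5),[.519,.4357,.072]),n=1)
p=read_camera("wrist"); cv2.imwrite("pics/e5.png",p["img"][:,:,::-1])
E
```

```text
26.2667 [ 0.582   0.7841  1.2754 -0.0003  1.0703  0.1917] [0.5209 0.4341 0.1095] [ 3.1299 -0.002   1.9613] 0.0782525527628551 [-1.2546 -0.0319 -0.447 ]
n 1 offset [2.1, -1.6, 37.5] rot [0.0117, -0.0019, -0.0022] tot mm 37.5 deg 0.7
```

View pics/e5.png

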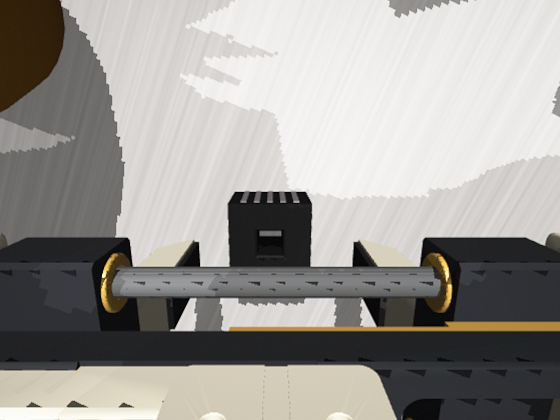

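Request:
apply_moves(motion=[{"offset": [1, -1.5, 12], "rotation": [0.006, -0.001, -0.001]}, {"offset": [1, -1, 14], "rotation": [0.006, -0.001, -0.001]}, {"offset": [0, 0, 11], "rotation": [0, 0, 0]}, {"offset": [0, 0, 0], "rotation": [0, 0, 0]}])

```text
time: 26.65
tool_pos: [0.5196, 0.4362, 0.0748]
tool_rot: [3.135, -0.001, 1.964]
contact_force: [-0.1, -0.5, -0.9]
opening: 0.078
```

```bash
python3 - <<'E'
from h import *
from cell import *
t,s=Tcur(); print(s["time"],s["qpos"],s["tool_pos"],s["tool_rot"],s["opening"],s["contact_force"])
plan(T(Rtool(0,112.5),[.519,.4357,.072]),n=1)
E
```

```text
26.65 [0.5855 0.8282 1.2917 0.     1.0152 0.1927] [0.5196 0.4362 0.0748] [ 3.1352 -0.0013  1.9635] 0.07798287665350817 [-0.0785 -0.4682 -0.8594]
n 1 offset [-0.2, -0.7, 2.8] rot [0.0063, -0.0013, 0.0] tot mm 2.9 deg 0.4
```

Request:
apply_moves(motion=[{"offset": [0, -0.7, 2], "rotation": [0.006, -0.001, 0]}, {"offset": [0, 0, 0], "rotation": [0, 0, 0]}, {"offset": [0, 0, 0], "rotation": [0, 0, 0]}, {"offset": [0, 0, 0], "rotation": [0, 0, 0]}, {"offset": [0, 0, 0], "rotation": [0, 0, 0]}, {"offset": [0, 0, 0], "rotation": [0, 0, 0]}, {"offset": [0, 0, 0], "rotation": [0, 0, 0]}], grip=0.9, grip_force=30)

```text
time: 27.23
tool_pos: [0.5193, 0.4362, 0.0731]
tool_rot: [3.141, -0.0, 1.964]
contact_force: [-0.0, -1.2, -0.8]
opening: 0.0437
```

```bash
python3 - <<'E'
from h import *
from cell import *
t,s=Tcur(); print(s["time"],s["qpos"],s["tool_pos"],s["tool_rot"],s["opening"],s["contact_force"])
p=read_camera("wrist"); cv2.imwrite("pics/e6.png",p["img"][:,:,::-1])
E
```

```text
27.2333 [0.5857 0.8323 1.2883 0.0002 1.0203 0.1927] [0.5193 0.4362 0.0731] [ 3.141  -0.0003  1.9637] 0.04371897410210826 [-0.0268 -1.2084 -0.76  ]
```

View pics/e6.png

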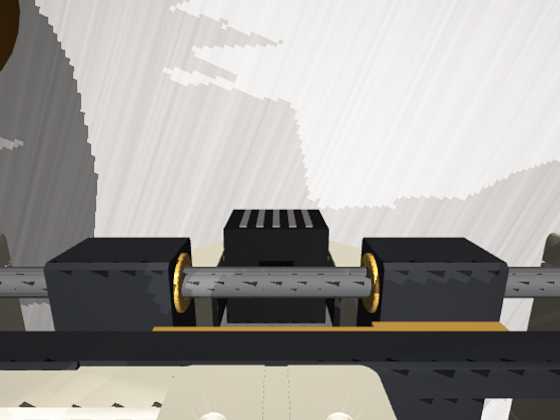

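Request:
apply_moves(motion=[{"offset": [0, 0, -15], "rotation": [0, 0, 0]}, {"offset": [0, 0, -25], "rotation": [0, 0, 0]}, {"offset": [0, 0, -30], "rotation": [0, 0, 0]}, {"offset": [-5, 0, -30], "rotation": [0, 0, 0]}, {"offset": [-15, 0, -30], "rotation": [0, 0, 0]}, {"offset": [-25, 0, -25], "rotation": [0, 0, 0]}, {"offset": [-30, 0, -10], "rotation": [0, 0, 0]}, {"offset": [-30, -6, 0], "rotation": [0, 0, 0]}, {"offset": [-30, -10, 0], "rotation": [0, 0, 0]}, {"offset": [-30, -15, 0], "rotation": [0, 0, 0]}, {"offset": [-30, -15, 0], "rotation": [0, 0, 0]}, {"offset": [-20, -10, 0], "rotation": [0, 0, 0]}])

```text
time: 28.28
tool_pos: [0.5502, 0.2125, 0.2463]
tool_rot: [3.138, 0.001, 1.973]
contact_force: [-0.2, 0.1, -0.4]
opening: 0.044
```

```bash
python3 - <<'E'
from h import *
from cell import *
t,s=Tcur(); print(s["time"],s["qpos"],s["tool_pos"],s["tool_rot"],s["opening"],s["contact_force"])
plan(T(Rtool(0,112.5),[.544,.20,.25]))
E
```

```text
28.2833 [ 0.2389  0.4961  1.4111 -0.0008  1.2304 -0.1632] [0.5502 0.2125 0.2463] [3.1378 0.0013 1.9731] 0.04400587806632545 [-0.2432  0.147  -0.4057]
n 1 offset [-9.0, -10.6, -3.7] rot [0.0038, 0.0013, 0.0097] tot mm 14.4 deg 0.6
```

Request:
apply_moves(motion=[{"offset": [-12, -8, -3], "rotation": [0.003, 0, 0.009]}, {"offset": [0, 0, 0], "rotation": [0, 0, 0]}, {"offset": [0, 0, 0], "rotation": [0, 0, 0]}])

```text
time: 28.53
tool_pos: [0.5473, 0.1923, 0.2503]
tool_rot: [3.141, 0.003, 1.957]
contact_force: [0.4, -0.5, -0.7]
opening: 0.0437
```

```bash
python3 - <<'E'
from h import *
from cell import *
t,s=Tcur(); print(s["time"],s["qpos"],s["tool_pos"],s["tool_rot"],s["opening"],s["contact_force"])
p=read_camera("wrist"); cv2.imwrite("pics/f1.png",p["img"][:,:,::-1])
w=wristcam(p,s)
for q in ["knob_centre","shaft_top"]:
  print(q,[(np.round(d["location"],4),round(d["score"],2)) for d in tip_of(q,w)])
print(proj(w,[.506,.291,.092]))
p2=read_camera("scene"); cv2.imwrite("pics/f2.png",cv2.resize(p2["img"][210:310,300:400,::-1],None,fx=6,fy=6,interpolation=2))
E
```

```text
28.5333 [ 0.2067  0.4765  1.4325 -0.0025  1.2314 -0.179 ] [0.5473 0.1923 0.2503] [3.1408 0.0025 1.9574] 0.04370089267354471 [ 0.4375 -0.508  -0.6684]
knob_centre [(array([0.5487, 0.1935, 0.1935]), 0.96)]
shaft_top [(array([0.5052, 0.2899, 0.0909]), 0.74)]
[273.9046  65.7542]
```

View pics/f1.png

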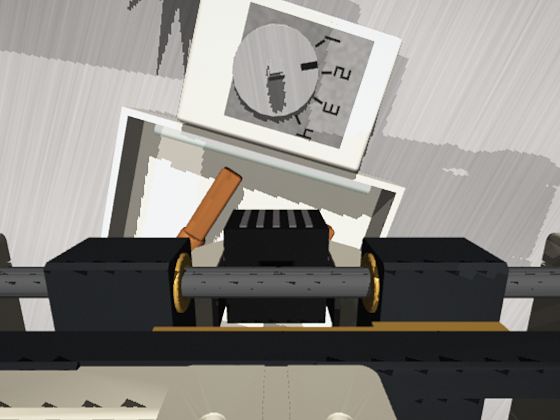

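View pics/f2.png

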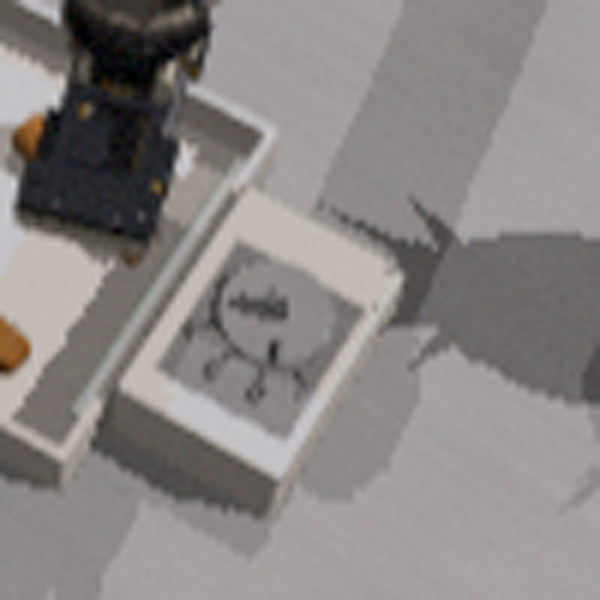

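```bash
python3 - <<'E'
import cv2
a=cv2.imread("pics/f1.png")
cv2.imwrite("pics/f3.png",cv2.resize(a[10:150,215:375],None,fx=5,fy=4.28*5/4.28*0+4.25,interpolation=cv2.INTER_CUBIC) if False else cv2.resize(a[15:135,225:355],None,fx=5,fy=5,interpolation=cv2.INTER_NEAREST))
E
```

```text
(no output)
```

View pics/f3.png

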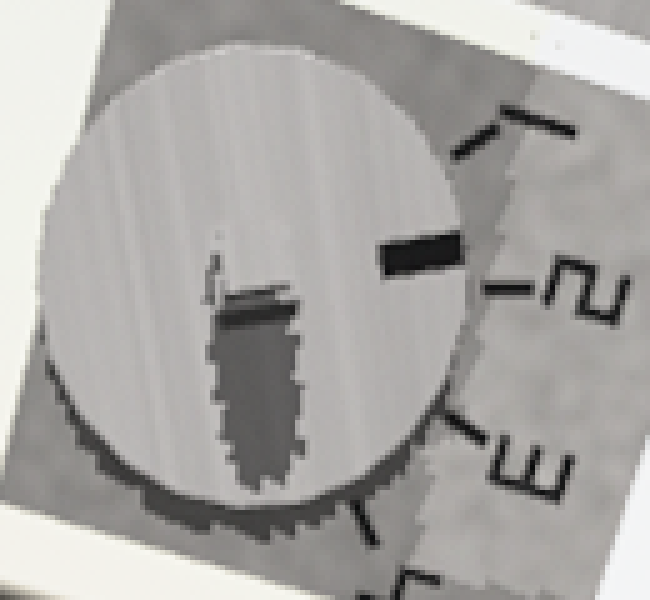

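```bash
python3 - <<'E'
from h import *
from cell import *
p=read_camera("wrist"); t,s=Tcur(); w=wristcam(p,s)
f=lambda u,v:(225+u/5,15+v/5)
# disc edge points
e=np.array([ray(w,f(*c),.066)[:2] for c in [(40,270),(466,285),(255,44),(252,507),(120,100),(400,100),(100,440)]])
A=np.c_[2*e,np.ones(len(e))]; b=(e**2).sum(1); x=np.linalg.lstsq(A,b,rcond=None)[0]
c=x[:2]; print("disc c",c,"r",np.sqrt(x[2]+c@c))
m1=ray(w,f(462,248),.066);m2=ray(w,f(382,260),.066); print(m1,m2,np.degrees(np.arctan2(*(m1-m2)[[1,0]])),np.degrees(np.arctan2(*(m1[:2]-c)[::-1])),np.degrees(np.arctan2(*(m2[:2]-c)[::-1])))
# tick marks
for n,c1,c2 in [(1,(455,155),(498,128)),(2,(483,289),(533,289)),(3,(445,415),(487,440)),(4,(352,503),(375,545))]:
    a1=ray(w,f(*c1),.061);a2=ray(w,f(*c2),.061); print(n,[np.degrees(np.arctan2(*(q[:2]-c)[::-1])) for q in (a1,a2)])
# shaft top candidates projected
for yaw in (25,30,35):
  for h,hw in ((.092,.0045),(.086,.0045),(.086,.006),(.066,.006)):
    R=Rn.from_euler("z",yaw,degrees=True).as_matrix()
    print(yaw,h,[np.round((proj(w,[c[0],c[1],h]+R@np.array([sx*hw,sy*hw,0]))-[225,15])*5).tolist() for sx,sy in ((-1,-1),(1,-1),(1,1),(-1,1))])
E
```

```text
disc c [0.5068 0.2929] r 0.03344088900855452
[0.5345 0.3098 0.066 ] [0.5238 0.3035 0.066 ] 30.341541992552852 31.429277888843423 32.10524339274891
1 [np.float64(54.205516321439376), np.float64(53.95189661207022)]
2 [np.float64(22.235647150568738), np.float64(22.262356647118693)]
3 [np.float64(-9.417732220071198), np.float64(-8.931459503851178)]
4 [np.float64(-41.64208747942398), np.float64(-40.890279701615256)]
25 0.092 [[224.0, 290.0], [288.0, 287.0], [285.0, 218.0], [221.0, 221.0]]
25 0.086 [[225.0, 297.0], [287.0, 294.0], [284.0, 226.0], [222.0, 229.0]]
25 0.086 [[215.0, 308.0], [298.0, 304.0], [294.0, 215.0], [211.0, 219.0]]
25 0.066 [[218.0, 326.0], [295.0, 323.0], [291.0, 240.0], [214.0, 244.0]]
30 0.092 [[227.0, 293.0], [290.0, 284.0], [282.0, 215.0], [218.0, 225.0]]
30 0.086 [[228.0, 299.0], [289.0, 291.0], [281.0, 224.0], [219.0, 233.0]]
30 0.086 [[219.0, 312.0], [301.0, 300.0], [290.0, 211.0], [207.0, 223.0]]
30 0.066 [[222.0, 330.0], [298.0, 319.0], [288.0, 237.0], [211.0, 248.0]]
35 0.092 [[230.0, 296.0], [293.0, 281.0], [279.0, 213.0], [216.0, 228.0]]
35 0.086 [[231.0, 302.0], [292.0, 287.0], [278.0, 221.0], [217.0, 236.0]]
35 0.086 [[223.0, 315.0], [304.0, 296.0], [286.0, 208.0], [204.0, 228.0]]
35 0.066 [[225.0, 333.0], [300.0, 315.0], [284.0, 234.0], [208.0, 252.0]]
```

```bash
python3 - <<'E'
from h import *
plan(T(Rtool(0,120.5),[.5065,.2931,.19]),n=6)
E
```

```text
n 6 offset [17.9, 1.1, 9.9] rot [-0.0, 0.0004, -0.0238] tot mm 122.7 deg 8.2
```

Request:
apply_moves(motion=[{"offset": [14, 1, 6], "rotation": [0, 0, -0.022]}, {"offset": [18, 1, 8], "rotation": [0, 0, -0.022]}, {"offset": [18, 1, 10], "rotation": [0, 0, -0.022]}, {"offset": [18, 1, 10], "rotation": [0, 0, -0.022]}, {"offset": [18, 1, 10], "rotation": [0, 0, -0.022]}, {"offset": [14, 1, 8], "rotation": [0, 0, -0.022]}, {"offset": [0, 0, 0], "rotation": [0, 0, 0]}])

```text
time: 29.37
tool_pos: [0.5077, 0.2956, 0.1942]
tool_rot: [3.14, 0.003, 2.105]
contact_force: [-1.4, -0.1, -0.5]
opening: 0.0438
```

```bash
python3 - <<'E'
from h import *
from cell import *
t,s=Tcur(); print(s["time"],s["tool_pos"],s["tool_rot"],s["opening"],s["contact_force"])
plan(T(Rtool(0,120.5),[.5065,.2931,.185]),n=2)
E
```

```text
29.3667 [0.5077 0.2956 0.1942] [3.1402 0.0027 2.1047] 0.043797828619030955 [-1.4337 -0.0943 -0.5266]
n 2 offset [-0.8, -1.2, 4.6] rot [0.0007, 0.0013, 0.0008] tot mm 9.7 deg 0.2
```

Request:
apply_moves(motion=[{"offset": [-0.8, -1.2, 4.6], "rotation": [0, 0.001, 0.001]}, {"offset": [-0.8, -1.2, 4.6], "rotation": [0, 0.001, 0]}, {"offset": [0, 0, 0], "rotation": [0, 0, 0]}, {"offset": [0, 0, 0], "rotation": [0, 0, 0]}])

```text
time: 29.7
tool_pos: [0.5066, 0.2935, 0.1842]
tool_rot: [3.14, 0.001, 2.105]
contact_force: [0.4, -0.3, -0.7]
opening: 0.044
```

```bash
python3 - <<'E'
from h import *
from cell import *
t,s=Tcur(); print(s["time"],s["tool_pos"],s["tool_rot"],s["opening"],s["contact_force"])
plan(T(Rtool(0,120.5),[.5065,.2931,.178]),n=2)
p=read_camera("side"); cv2.imwrite("pics/f4.png",cv2.resize(p["img"][260:370,190:330,::-1],None,fx=5,fy=5,interpolation=2))
p2=read_camera("scene"); cv2.imwrite("pics/f5.png",cv2.resize(p2["img"][200:310,290:400,::-1],None,fx=5.4,fy=5.4,interpolation=2))
p3=read_camera("wrist"); cv2.imwrite("pics/f6.png",p3["img"][:,:,::-1])
E
```

```text
29.7 [0.5066 0.2935 0.1842] [3.1404 0.0011 2.1054] 0.043960710668239894 [ 0.3943 -0.2767 -0.6627]
n 2 offset [-0.2, -0.1, 3.1] rot [0.0006, 0.0006, 0.0011] tot mm 6.2 deg 0.2
```

View pics/f4.png

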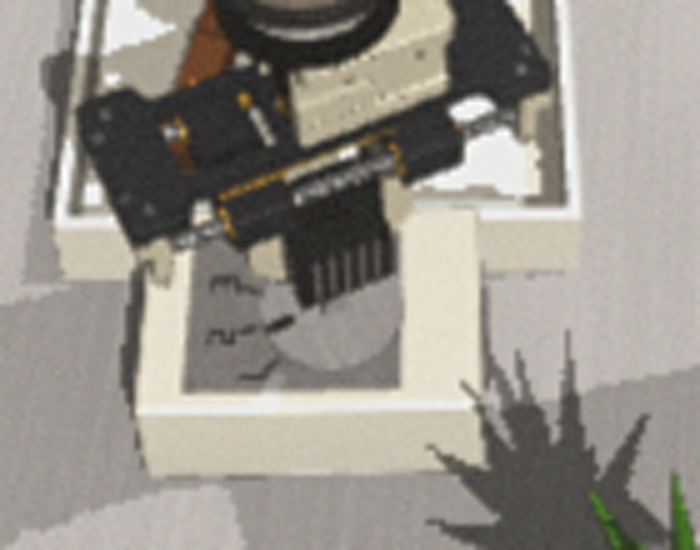

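View pics/f5.png

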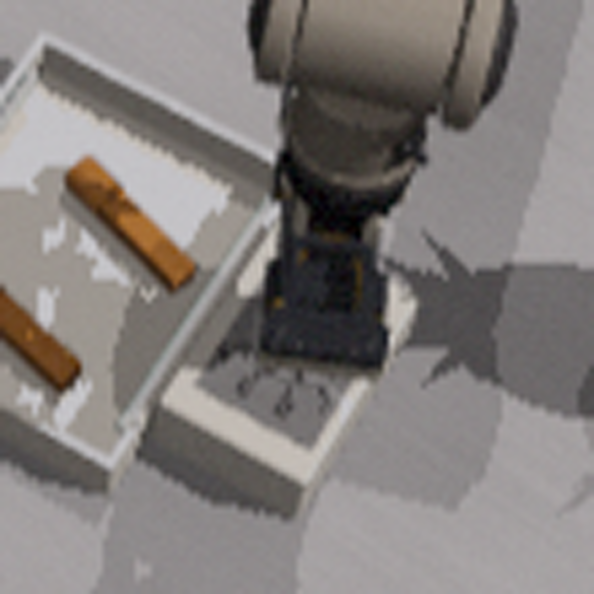

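View pics/f6.png

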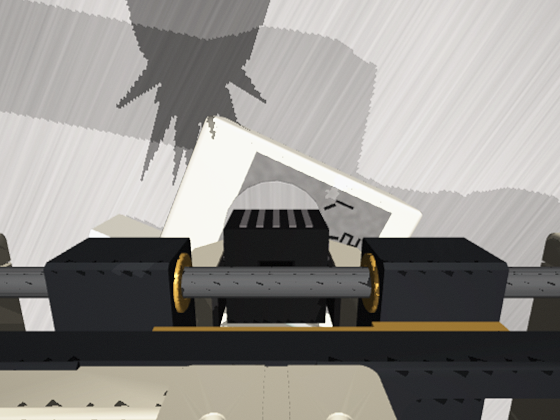

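Request:
apply_moves(motion=[{"offset": [-0.3, 0, 5], "rotation": [0, 0.001, 0.001]}, {"offset": [0, 0, 5], "rotation": [0, 0, 0]}, {"offset": [0, 0, 5], "rotation": [0, 0, 0]}, {"offset": [0, 0, 4], "rotation": [0, 0, 0]}, {"offset": [0, 0, 0], "rotation": [0, 0, 0]}])

```text
time: 30.27
tool_pos: [0.5079, 0.2923, 0.1645]
tool_rot: [3.138, 0.0, 2.102]
contact_force: [0.5, -0.3, -0.4]
opening: 0.0439
```

```bash
python3 - <<'E'
from h import *
from cell import *
t,s=Tcur(); print(s["time"],s["tool_pos"],s["tool_rot"],s["opening"],s["contact_force"],s["torque"])
plan(T(Rtool(0,120.5),[.5065,.2931,.160]),n=2)
E
```

```text
30.2667 [0.5079 0.2923 0.1645] [3.1378 0.0004 2.102 ] 0.04385775510226477 [ 0.484  -0.2969 -0.3732] [ 0.0336 -0.1377  0.0689]
n 2 offset [0.7, -0.4, 2.3] rot [0.0019, 0.0002, -0.0005] tot mm 4.8 deg 0.2
```

Request:
apply_moves(motion=[{"offset": [0.8, -0.4, 1], "rotation": [0.002, 0, 0]}, {"offset": [0.7, -0.4, 1.5], "rotation": [0.002, 0, 0]}, {"offset": [0, 0, 2], "rotation": [0, 0, 0]}, {"offset": [0, 0, 2], "rotation": [0, 0, 0]}, {"offset": [0, 0, 0], "rotation": [0, 0, 0]}])

```text
time: 30.68
tool_pos: [0.5085, 0.2923, 0.1617]
tool_rot: [3.137, 0.005, 2.103]
contact_force: [-0.6, -1.0, -1.3]
opening: 0.0436
```

```bash
python3 - <<'E'
from h import *
from cell import *
t,s=Tcur(); print(s["time"],s["tool_pos"],s["tool_rot"],s["opening"],s["contact_force"],s["torque"])
plan(T(Rtool(0,120.5),[.5065,.2931,.150]),n=2)
E
```

```text
30.6833 [0.5085 0.2923 0.1617] [3.137  0.0049 2.1027] 0.04361477540389112 [-0.6043 -0.9647 -1.3284] [-0.2013 -0.1292 -0.04  ]
n 2 offset [0.9, -0.7, 5.8] rot [0.0023, 0.0024, -0.0002] tot mm 11.9 deg 0.4
```

Request:
apply_moves(motion=[{"offset": [2, -1, 0], "rotation": [0.003, 0.003, 0]}, {"offset": [0, 0, 0], "rotation": [0, 0, 0]}])

```text
time: 30.85
tool_pos: [0.5085, 0.2924, 0.1617]
tool_rot: [3.137, 0.006, 2.103]
contact_force: [-0.1, -1.8, -0.2]
opening: 0.0441
```

```bash
python3 - <<'E'
from h import *
from cell import *
import time
for i in range(4):
    t,s=Tcur(); print(s["time"],s["tool_pos"],s["tool_rot"],s["contact_force"],s["torque"])
    read_camera("side")
plan(T(Rtool(0,120.5),[.5065,.2931,.150]),n=2)
E
```

```text
30.85 [0.5085 0.2924 0.1617] [3.1373 0.0057 2.103 ] [-0.106  -1.7746 -0.1902] [-0.1172  0.0442 -0.0113]
30.9 [0.5084 0.2925 0.1616] [3.1375 0.0052 2.1028] [ 2.4408 -2.5318 -0.6044] [-0.5083 -0.6204  0.0183]
30.95 [0.5084 0.2925 0.1617] [3.1375 0.0053 2.103 ] [ 3.5423 -3.6299 -0.9095] [-0.5776 -0.678   0.0002]
31.0 [0.5084 0.2925 0.1617] [3.1375 0.0054 2.103 ] [ 2.7507 -2.9077 -1.2154] [-0.5448 -0.6132  0.069 ]
n 2 offset [0.7, -0.7, 5.8] rot [0.002, 0.0027, -0.0] tot mm 11.8 deg 0.4
```

Request:
apply_moves(motion=[{"offset": [-2.5, 0, 0], "rotation": [0.003, 0.004, 0]}, {"offset": [0, 0, 0], "rotation": [0, 0, 0]}, {"offset": [0, 0, 0], "rotation": [0, 0, 0]}])

```text
time: 31.3
tool_pos: [0.5087, 0.2912, 0.1613]
tool_rot: [-3.141, -0.002, 2.103]
contact_force: [0.6, -0.2, -1.3]
opening: 0.0436
```

```bash
python3 - <<'E'
from h import *
from cell import *
import time
for i in range(3):
    t,s=Tcur(); print(s["time"],s["tool_pos"],s["tool_rot"],s["contact_force"],s["torque"])
    p=read_camera("side")
cv2.imwrite("pics/g1.png",cv2.resize(p["img"][260:370,190:330,::-1],None,fx=5,fy=5,interpolation=2))
E
```

```text
31.3 [0.5087 0.2912 0.1613] [-3.1411 -0.0019  2.1028] [ 0.5806 -0.1558 -1.2528] [-0.0097 -0.1953 -0.0421]
31.35 [0.5087 0.2912 0.1613] [-3.141  -0.0017  2.103 ] [ 0.0757  0.2368 -0.5351] [ 0.0234 -0.1471  0.0254]
31.4 [0.5087 0.2912 0.1613] [-3.1412 -0.0015  2.1031] [ 0.6258 -0.2975 -0.3176] [-0.0059 -0.0841  0.0044]
```

View pics/g1.png

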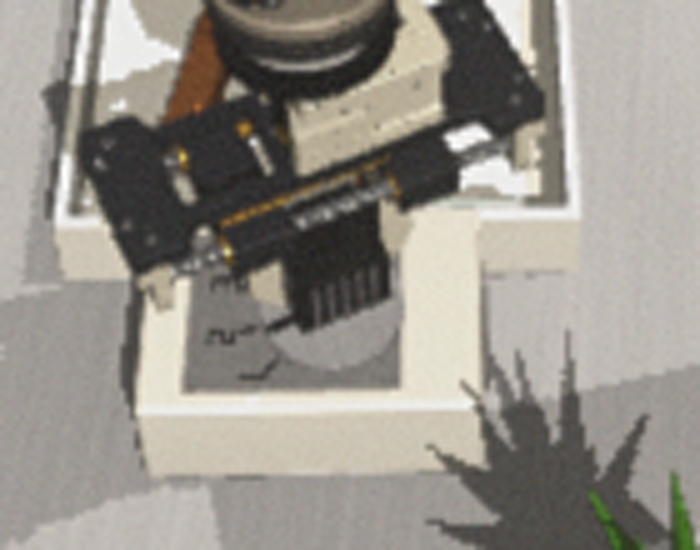

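Request:
apply_moves(motion=[{"offset": [-0.7, -3, 0], "rotation": [0, 0.002, 0]}, {"offset": [0, 0, 0], "rotation": [0, 0, 0]}, {"offset": [0, 0, 0], "rotation": [0, 0, 0]}])

```text
time: 31.7
tool_pos: [0.5059, 0.2892, 0.1613]
tool_rot: [-3.141, -0.004, 2.104]
contact_force: [-0.2, 0.4, -1.0]
opening: 0.0437
```

```bash
python3 - <<'E'
from h import *
from cell import *
import time
for i in range(2):
    t,s=Tcur(); print(s["time"],s["tool_pos"],s["tool_rot"],s["contact_force"],s["torque"])
    p=read_camera("side")
E
```

```text
31.7 [0.5059 0.2892 0.1613] [-3.141  -0.004   2.1036] [-0.2456  0.3826 -0.9614] [ 0.0467 -0.1429  0.0262]
31.75 [0.5058 0.2892 0.1613] [-3.1408 -0.004   2.1037] [-0.2026 -0.1306 -0.3354] [ 0.0248 -0.1355 -0.0124]
```

Request:
apply_moves(motion=[{"offset": [0, -3, 0], "rotation": [0, 0.002, 0]}, {"offset": [0, 0, 0], "rotation": [0, 0, 0]}, {"offset": [0, 0, 0], "rotation": [0, 0, 0]}])

```text
time: 32.05
tool_pos: [0.5049, 0.2885, 0.1619]
tool_rot: [3.136, -0.006, 2.103]
contact_force: [0.6, 0.6, -0.7]
opening: 0.0436
```

```bash
python3 - <<'E'
from h import *
from cell import *
import time
for i in range(2):
    t,s=Tcur(); print(s["time"],s["tool_pos"],s["tool_rot"],s["contact_force"],s["torque"])
    p=read_camera("side")
E
```

```text
32.05 [0.5049 0.2885 0.1619] [ 3.1364 -0.0058  2.1035] [ 0.5986  0.5612 -0.7058] [ 0.0365 -0.1616  0.0708]
32.1 [0.5049 0.2884 0.1619] [ 3.1365 -0.0057  2.1035] [ 0.0555  0.4652 -1.2977] [ 0.0911 -0.2786  0.0062]
```

```bash
python3 - <<'E'
from h import *
plan(T(Rtool(0,120.5),[.5074,.2890,.159]),n=1)
E
```

```text
n 1 offset [-0.8, 2.4, 2.9] rot [0.005, -0.0057, 0.0003] tot mm 3.8 deg 0.4
```

Request:
apply_moves(motion=[{"offset": [-0.8, 2.5, 0], "rotation": [0.005, -0.006, 0]}, {"offset": [0, 0, 3], "rotation": [0, 0, 0]}, {"offset": [0, 0, 3], "rotation": [0, 0, 0]}, {"offset": [0, 0, 0], "rotation": [0, 0, 0]}])

```text
time: 32.48
tool_pos: [0.5072, 0.2889, 0.1552]
tool_rot: [-3.14, 0.001, 2.104]
contact_force: [0.0, 0.8, -1.2]
opening: 0.0431
```

```bash
python3 - <<'E'
from h import *
from cell import *
import time
for i in range(2):
    t,s=Tcur(); print(s["time"],s["tool_pos"],s["tool_rot"],s["contact_force"],s["torque"])
    p=read_camera("side")
plan(T(Rtool(0,120.5),[.5074,.2890,.159]),n=1)
E
```

```text
32.4833 [0.5072 0.2889 0.1552] [-3.1396  0.0009  2.1036] [ 0.0263  0.7872 -1.1653] [ 0.0168 -0.1424  0.0321]
32.5333 [0.5072 0.2889 0.1554] [-3.1397  0.0008  2.1035] [-0.1306  1.1445 -1.9293] [ 0.02   -0.1213  0.0225]
n 1 offset [0.0, 0.1, -3.4] rot [-0.0015, 0.0009, 0.0004] tot mm 3.4 deg 0.1
```

Request:
apply_moves(motion=[{"offset": [0, 0, 5], "rotation": [0, 0, 0]}, {"offset": [0, 0, 5], "rotation": [0, 0, 0]}, {"offset": [0, 0, 0], "rotation": [0, 0, 0]}])

```text
time: 32.83
tool_pos: [0.5073, 0.2889, 0.1448]
tool_rot: [-3.14, 0.001, 2.104]
contact_force: [-0.7, -0.2, -0.1]
opening: 0.0437
```

```bash
python3 - <<'E'
from h import *
from cell import *
import time
for i in range(2):
    t,s=Tcur(); print(s["time"],s["tool_pos"],s["tool_rot"],s["contact_force"],s["torque"])
    p=read_camera("side")
cv2.imwrite("pics/g2.png",cv2.resize(p["img"][260:370,190:330,::-1],None,fx=5,fy=5,interpolation=2))
E
```

```text
32.8333 [0.5073 0.2889 0.1448] [-3.1403  0.0009  2.1035] [-0.7071 -0.2404 -0.109 ] [ 0.0011 -0.0702 -0.0019]
32.8833 [0.5074 0.2889 0.1451] [-3.1406  0.0009  2.1035] [-0.263   0.5461 -0.3382] [ 0.0388 -0.1822  0.028 ]
```

View pics/g2.png

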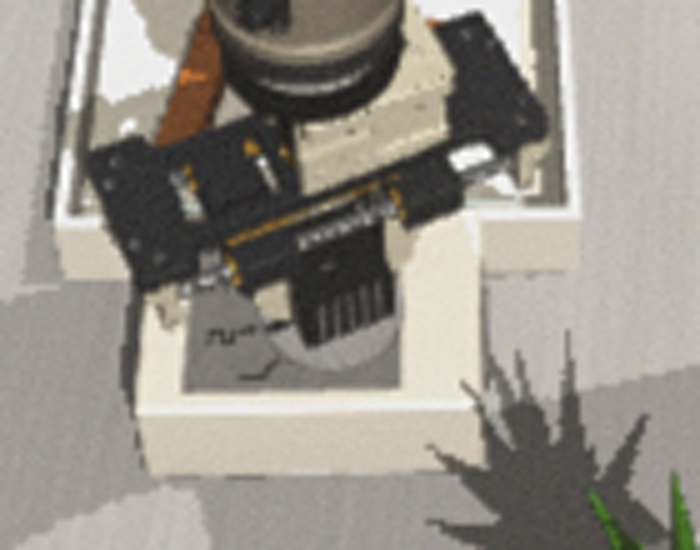

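Sliding on well, no force. Last ~6 mm.

Request:
apply_moves(motion=[{"offset": [0, 0, 4], "rotation": [0, 0, 0]}, {"offset": [0, 0, 3], "rotation": [0, 0, 0]}, {"offset": [0, 0, 2], "rotation": [0, 0, 0]}, {"offset": [0, 0, 0], "rotation": [0, 0, 0]}])

```text
time: 33.27
tool_pos: [0.5082, 0.2892, 0.1386]
tool_rot: [3.139, 0.002, 2.104]
contact_force: [0.1, -0.2, -0.8]
opening: 0.0438
```

```bash
python3 - <<'E'
from h import *
from cell import *
import time
for i in range(2):
    t,s=Tcur(); print(s["time"],s["tool_pos"],s["tool_rot"],s["contact_force"],s["torque"])
    p=read_camera("side")
E
```

```text
33.2667 [0.5082 0.2892 0.1386] [3.1392 0.0015 2.1036] [ 0.0658 -0.2307 -0.7849] [ 0.0258 -0.1194 -0.0301]
33.3167 [0.5083 0.2893 0.1385] [3.1389 0.0016 2.1036] [-0.1961 -0.4492 -0.8066] [ 0.0271 -0.1942 -0.0212]
```

Request:
apply_moves(motion=[{"offset": [0, 0, 2], "rotation": [0, 0, 0]}, {"offset": [0, 0, 2], "rotation": [0, 0, 0]}])

```text
time: 33.53
tool_pos: [0.5082, 0.2893, 0.138]
tool_rot: [3.138, 0.002, 2.104]
contact_force: [-6.2, -2.9, 20.6]
opening: 0.0436
```

```bash
python3 - <<'E'
from h import *
from cell import *
for i in range(3):
    t,s=Tcur(); print(s["time"],s["tool_pos"],s["tool_rot"],s["contact_force"],s["torque"])
    p=read_camera("side")
E
```

```text
33.5333 [0.5082 0.2893 0.138 ] [3.138  0.0019 2.1038] [-6.2009 -2.928  20.577 ] [-0.6252  1.2992 -0.0345]
33.5833 [0.5082 0.2893 0.138 ] [3.1378 0.0019 2.1039] [-5.5968 -2.5797 18.1795] [-0.5432  1.1309 -0.043 ]
33.6333 [0.5082 0.2892 0.138 ] [3.1378 0.0019 2.1038] [-5.4382 -2.1783 17.011 ] [-0.5568  1.1957 -0.0646]
```

Request:
apply_moves(motion=[{"offset": [0, 0, -1], "rotation": [0, 0, 0]}, {"offset": [0, 0, 0], "rotation": [0, 0, 0.08]}, {"offset": [0, 0, 0], "rotation": [0, 0, 0.08]}, {"offset": [0, 0, 0], "rotation": [0, 0, 0.08]}, {"offset": [0, 0, 0], "rotation": [0, 0, 0.08]}, {"offset": [0, 0, 0], "rotation": [0, 0, 0.08]}, {"offset": [0, 0, 0], "rotation": [0, 0, 0.08]}, {"offset": [0, 0, 0], "rotation": [0, 0, 0.08]}, {"offset": [0, 0, 0], "rotation": [0, 0, 0.08]}, {"offset": [0, 0, 0], "rotation": [0, 0, 0]}])

```text
time: 34.52
tool_pos: [0.5064, 0.2885, 0.1395]
tool_rot: [3.141, 0.002, 1.434]
contact_force: [-0.5, 0.2, 2.1]
opening: 0.0442
```

```bash
python3 - <<'E'
from h import *
from cell import *
t,s=Tcur(); print(s["time"],s["qpos"],s["tool_pos"],s["tool_rot"],np.degrees(s["tool_rot"][2]),s["contact_force"],s["torque"],s["opening"])
p=read_camera("side")
cv2.imwrite("pics/g3.png",cv2.resize(p["img"][260:370,190:330,::-1],None,fx=5,fy=5,interpolation=2))
p=read_camera("wrist"); cv2.imwrite("pics/g4.png",p["img"][:,:,::-1])
E
```

```text
34.5167 [ 0.3873  0.6021  1.5524 -0.0023  0.9871  0.5251] [0.5064 0.2885 0.1395] [3.1406 0.0017 1.4343] 82.17855945337372 [-0.4996  0.1915  2.1148] [-0.0972  0.0312  0.0524] 0.044211056957216
```

View pics/g3.png

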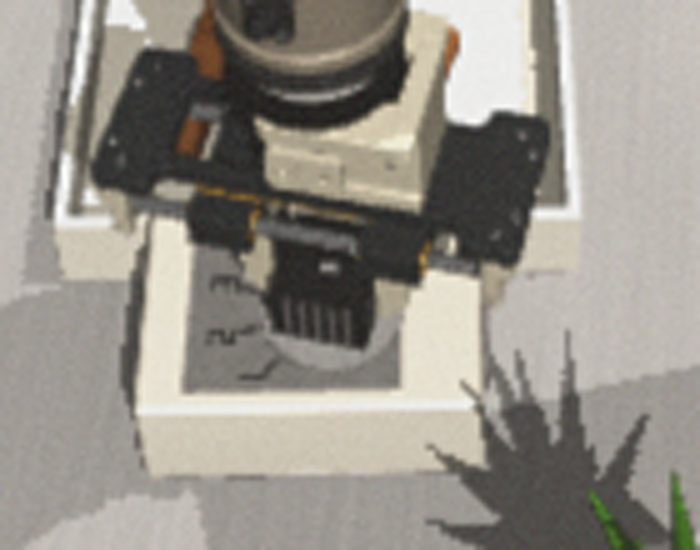

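View pics/g4.png

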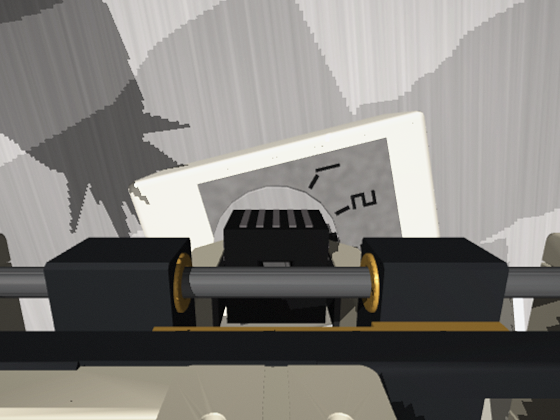

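```bash
python3 - <<'E'
from h import *
from cell import *
p=read_camera("wrist"); t,s=Tcur(); w=wristcam(p,s)
cv2.imwrite("pics/g5.png",cv2.resize(p["img"][150:270,200:400,::-1],None,fx=4,fy=4,interpolation=0))
for c in [(.5067,.2927),(.5075,.2895)]:
  for a in range(-20,50,10):
    print(c,a,np.round(proj(w,[c[0]+.0335*np.cos(np.radians(a)),c[1]+.0335*np.sin(np.radians(a)),.066])-[0,0]), end=" ")
  print(proj(w,[c[0],c[1]+.034,.066]))
E
```

```text
(0.5067, 0.2927) -20 [336. 259.] (0.5067, 0.2927) -10 [338. 249.] (0.5067, 0.2927) 0 [338. 239.] (0.5067, 0.2927) 10 [336. 229.] (0.5067, 0.2927) 20 [332. 219.] (0.5067, 0.2927) 30 [327. 210.] (0.5067, 0.2927) 40 [319. 201.] [266.3919 183.975 ]
(0.5075, 0.2895) -20 [338. 265.] (0.5075, 0.2895) -10 [340. 255.] (0.5075, 0.2895) 0 [340. 244.] (0.5075, 0.2895) 10 [338. 234.] (0.5075, 0.2895) 20 [334. 224.] (0.5075, 0.2895) 30 [329. 215.] (0.5075, 0.2895) 40 [321. 207.] [268.8079 189.936 ]
```

View pics/g5.png

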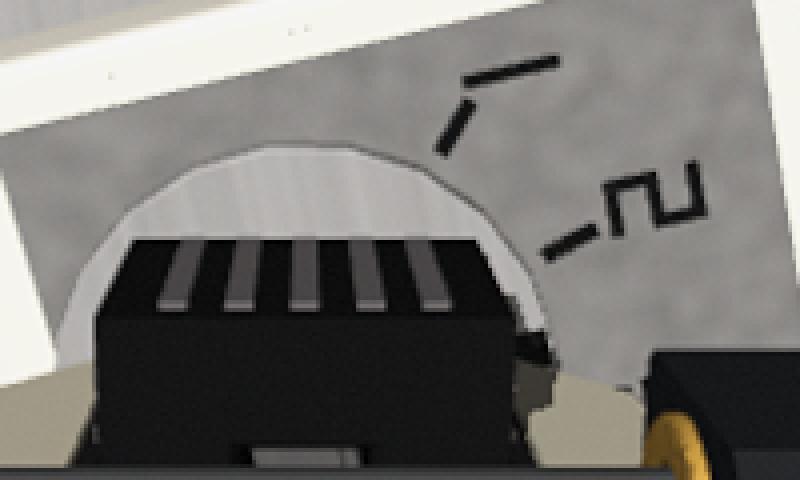

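Request:
apply_moves(motion=[{"offset": [0, 0, 0], "rotation": [0, 0, 0.07]}, {"offset": [0, 0, 0], "rotation": [0, 0, 0.07]}, {"offset": [0, 0, 0], "rotation": [0, 0, 0.06]}, {"offset": [0, 0, 0], "rotation": [0, 0, 0]}, {"offset": [0, 0, 0], "rotation": [0, 0, 0]}])

```text
time: 35.08
tool_pos: [0.506, 0.2886, 0.1393]
tool_rot: [3.141, 0.002, 1.243]
contact_force: [-0.9, -0.2, 2.2]
opening: 0.0434
```

```bash
python3 - <<'E'
from h import *
from cell import *
t,s=Tcur(); print(s["time"],s["qpos"],s["tool_pos"],s["tool_rot"],np.degrees(s["tool_rot"][2]),s["contact_force"],s["torque"],s["opening"])
p=read_camera("wrist"); cv2.imwrite("pics/g6.png",cv2.resize(p["img"][150:270,200:400,::-1],None,fx=4,fy=4,interpolation=0))
p=read_camera("scene"); cv2.imwrite("pics/g7.png",cv2.resize(p["img"][220:300,310:390,::-1],None,fx=7,fy=7,interpolation=2))
E
```

```text
35.0833 [ 0.3875  0.6023  1.5526 -0.0018  0.9877  0.7164] [0.506  0.2886 0.1393] [3.1414 0.0018 1.2429] 71.21536520765652 [-0.8985 -0.1729  2.1975] [-0.0352  0.0622  0.0523] 0.043357503505564166
```

View pics/g6.png

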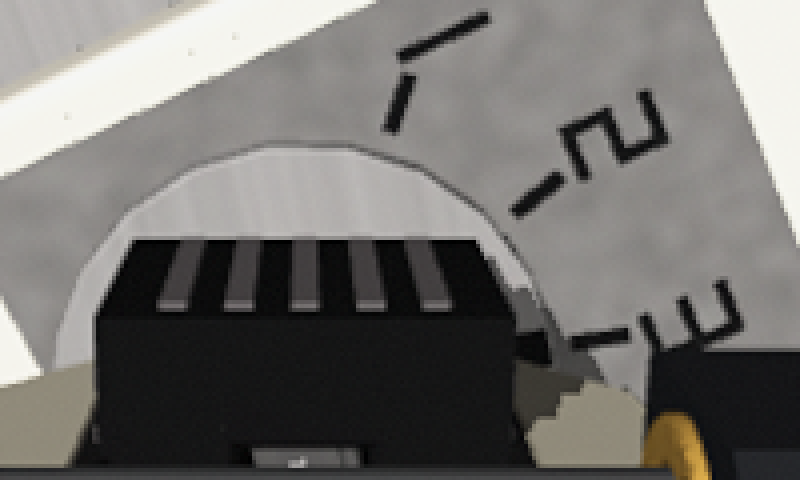

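View pics/g7.png

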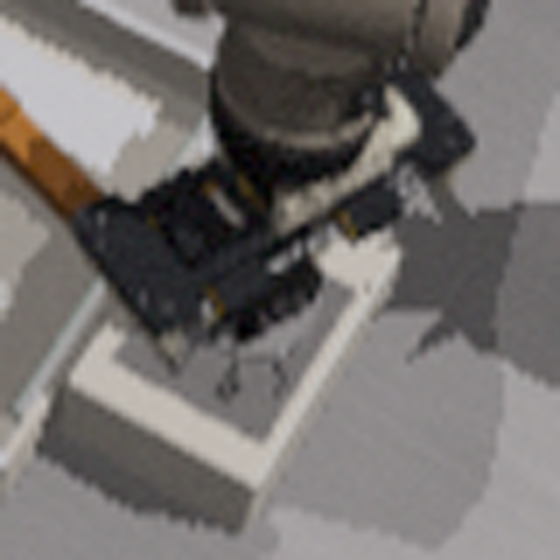

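Request:
apply_moves(motion=[{"offset": [0, 0, 0], "rotation": [0, 0, 0]}, {"offset": [0, 0, 0], "rotation": [0, 0, 0]}, {"offset": [0, 0, 0], "rotation": [0, 0, 0]}, {"offset": [0, 0, 0], "rotation": [0, 0, 0]}, {"offset": [0, 0, 0], "rotation": [0, 0, 0]}], grip=0.25)

```text
time: 35.6
tool_pos: [0.5061, 0.2885, 0.1384]
tool_rot: [-3.142, 0.002, 1.247]
contact_force: [0.0, 0.1, -0.4]
opening: 0.068
```

Request:
apply_moves(motion=[{"offset": [0, 0, -5], "rotation": [0, 0, 0]}, {"offset": [0, 0, -15], "rotation": [0, 0, 0]}, {"offset": [0, 0, -25], "rotation": [0, 0, 0]}, {"offset": [0, 0, -30], "rotation": [0, 0, 0]}, {"offset": [-15, 0, -30], "rotation": [0, 0, 0]}, {"offset": [-25, 0, -25], "rotation": [0, 0, 0]}, {"offset": [-25, 0, -15], "rotation": [0, 0, 0]}, {"offset": [-20, 0, 0], "rotation": [0, 0, 0]}, {"offset": [0, 0, 0], "rotation": [0, 0, 0]}])

```text
time: 36.35
tool_pos: [0.4779, 0.2061, 0.2918]
tool_rot: [3.142, 0.004, 1.251]
contact_force: [0.2, 0.3, -0.4]
opening: 0.0688
```

```bash
python3 - <<'E'
from h import *
from cell import *
t,s=Tcur(); print(s["time"],s["qpos"],s["tool_pos"],s["tool_rot"],np.degrees(s["tool_rot"][2]),s["contact_force"],s["torque"],s["opening"])
p=read_camera("wrist"); cv2.imwrite("pics/h1.png",p["img"][:,:,::-1])
w=wristcam(p,s)
for q in ["knob_centre","shaft_top"]:
  print(q,[(np.round(d["location"],4),round(d["score"],2)) for d in tip_of(q,w)])
p=read_camera("side"); cv2.imwrite("pics/h2.png",p["img"][:,:,::-1])
for q in ["knob_centre","muddler1_centre","muddler2_centre","holder0_centre","holder0_mouth","holder1_centre","holder1_mouth","holder2_centre","holder2_mouth"]:
  print(q,[(np.round(d["location"],4),round(d["score"],2)) for d in tip_of(q,p)])
E
```

```text
36.35 [ 0.2616  0.3354  1.5352 -0.0037  1.2733  0.5825] [0.4779 0.2061 0.2918] [3.1415 0.0042 1.251 ] 71.67525592881458 [ 0.2106  0.2856 -0.3555] [-0.0357 -0.1049  0.0061] 0.06880316056017906
knob_centre [(array([0.5085, 0.2903, 0.0827]), 0.93)]
shaft_top [(array([0.5085, 0.2953, 0.0925]), 0.61)]
knob_centre [(array([0.5046, 0.2914, 0.0852]), 0.67), (array([ 0.6403, -0.2572,  0.1042]), 0.66), (array([ 0.4597, -0.1896,  0.1573]), 0.45)]
muddler1_centre [(array([0.4857, 0.1405, 0.0179]), 0.61), (array([0.5337, 0.1274, 0.0003]), 0.6)]
muddler2_centre []
holder0_centre [(array([ 0.4608, -0.26  ,  0.1087]), 0.56)]
holder0_mouth [(array([ 0.4589, -0.1939,  0.1588]), 0.69)]
holder1_centre [(array([ 0.2988, -0.212 ,  0.0211]), 0.68), (array([ 0.8068, -0.1882,  0.0231]), 0.63)]
holder1_mouth [(array([ 0.8919, -0.1753,  0.0209]), 0.94), (array([ 0.3476, -0.2787,  0.0231]), 0.71)]
holder2_centre [(array([ 0.6388, -0.2564,  0.1038]), 0.74)]
holder2_mouth [(array([ 0.6353, -0.1896,  0.1615]), 0.88), (array([ 0.5284,  0.1254, -0.0011]), 0.68)]
```

View pics/h1.png

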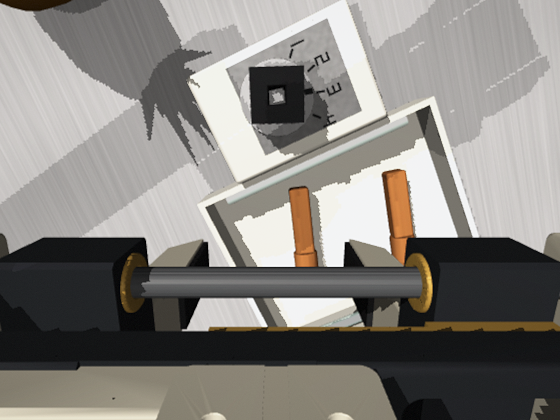

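View pics/h2.png

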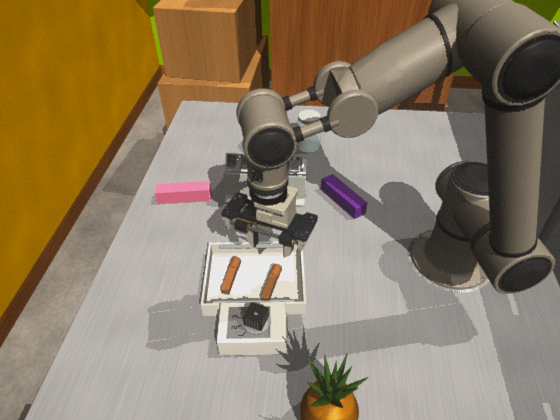

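```bash
python3 - <<'E'
import cv2
a=cv2.imread("pics/h1.png")
cv2.imwrite("pics/h3.png",cv2.resize(a[25:145,220:370],None,fx=5,fy=5,interpolation=cv2.INTER_NEAREST))
E
```

```text
(no output)
```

View pics/h3.png

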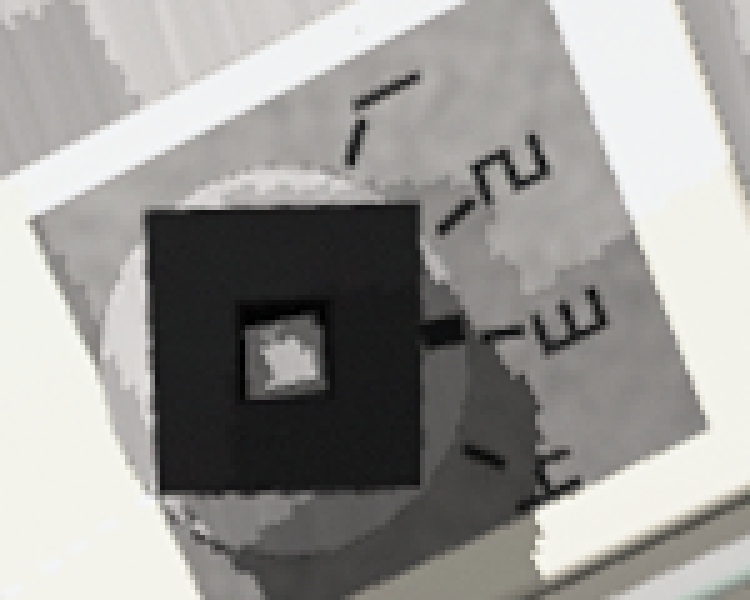

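```bash
python3 - <<'E'
from h import *
from cell import *
t,s=Tcur(); p=read_camera("wrist"); w=wristcam(p,s)
f=lambda u,v:(220+u/5,25+v/5)
for z in (.1,.108):
    q=[ray(w,f(*c),z) for c in [(148,210),(420,205),(422,488),(158,493)]]
    print(z,np.mean(q,0),[round(float(np.linalg.norm(q[i]-q[(i+1)%4])),4) for i in range(4)])
p=read_camera("scene"); cv2.imwrite("pics/h4.png",cv2.resize(p["img"][100:320,130:460,::-1],None,fx=2.4,fy=2.4,interpolation=2))
for q in ["holder0_centre","holder1_centre","holder1_mouth","holder2_centre","muddler1_centre","muddler2_centre","knob_centre"]:
  print(q,[(np.round(d["location"],4),round(d["score"],2)) for d in tip_of(q,p)])
E
```

```text
0.1 [0.507  0.2935 0.1   ] [0.043, 0.0433, 0.0435, 0.0433]
0.108 [0.5068 0.2929 0.108 ] [0.0418, 0.042, 0.0423, 0.0421]
holder0_centre [(array([ 0.4622, -0.2584,  0.1008]), 0.95)]
holder1_centre [(array([ 0.811 , -0.1922,  0.0247]), 0.95), (array([ 0.3012, -0.2153,  0.023 ]), 0.79), (array([ 0.5495, -0.2561,  0.106 ]), 0.65)]
holder1_mouth [(array([ 0.3504, -0.2796,  0.0241]), 0.89), (array([ 0.5497, -0.1912,  0.1595]), 0.76), (array([ 0.8922, -0.1761,  0.0217]), 0.7)]
holder2_centre [(array([ 0.6389, -0.2598,  0.1091]), 0.87), (array([ 0.6355, -0.255 ,  0.1025]), 0.69)]
muddler1_centre [(array([0.4867, 0.1435, 0.0218]), 0.77)]
muddler2_centre [(array([0.5977, 0.1242, 0.0217]), 0.7), (array([ 0.4234, -0.5122, -0.0036]), 0.61), (array([ 0.5488, -0.2541,  0.1039]), 0.52)]
knob_centre [(array([ 0.3349,  0.4894, -0.0024]), 0.57), (array([0.5088, 0.288 , 0.0795]), 0.54)]
```

View pics/h4.png

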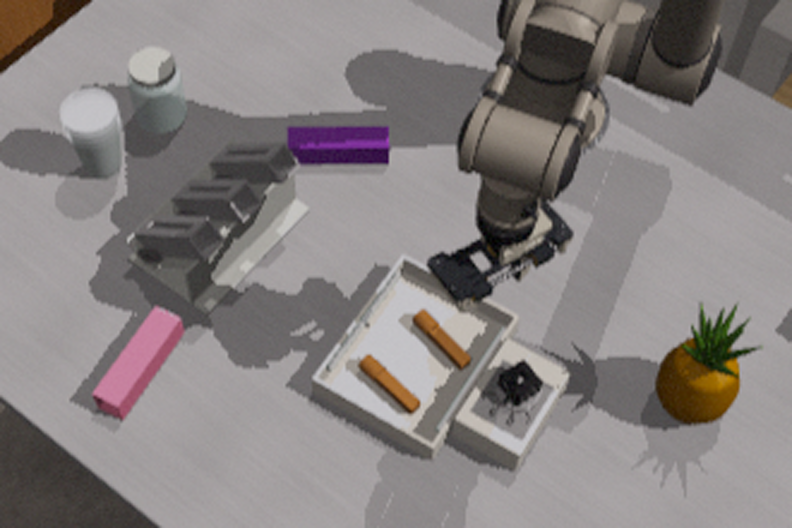

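```bash
python3 - <<'E'
from cell import *
print(hand_in())
E
```

```text
the job is handed in; nothing more can be done
None
```

The job is done and handed in at about 36 s of the 208 s allowed. `hand_in()` gave no verdict, so what follows rests on my own last checks.

**What I did:**
- **Muddlers:** only holders 1 and 2 held one. I tipped both into the basin and laid each holder back in its own bay. Holder 0 was empty, so I left it where it was.
- **Knob:** I pushed it down onto the timer shaft until about 20 N showed it had bottomed. Then I turned it clockwise from about 0.40 rad to about 1.09 rad, let go and lifted clear.

**Last checks:**
- **Basin:** both muddlers lie flat inside it, with centres near (0.487, 0.143) and (0.598, 0.124).
- **Holders:** all three are in their bays, within about 5 mm of home.
- **Timer:** the dial's dark line points at 3.
- **Knob height:** its centre reads about 80–85 mm, against 83 mm fully home.
- **Bystanders:** the pineapple, cup stack, jar and the two coloured look-alikes stand where they were.

**Where readings disagreed:**
- **Shaft position:** the camera put the shaft about 3–4 mm off from what I felt when the knob first touched it. I found the centre by touch, and the knob then slid down freely.
- **Muddler 2:** the detection network missed it in one late side picture, but it shows clearly in the wrist and scene pictures.

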